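# Close the sanitiser tablet tub with its push-and-turn cap

## Robot

A 7-joint arm with a two-finger parallel gripper is mounted at the origin on the work surface. World frame = base frame: x ahead of the robot, y to its left, z up, the work surface at z = 0. Lengths are in m, angles in degrees, forces in N, time in s.
With the tool pointing down it reaches from about 0.425 to 0.925 m from the base axis. Payload 6.8 kg.
Tool frame: the origin (TCP) lies between the finger pads; the fingertips stand 8 mm ahead of it and the grasp point (between the pads) lies 11 mm behind it (ctrl.finger_overhang is the distance from the TCP to the fingertips, in m); z points along the fingers, y is the line along which they close (so a half turn about z gives the same grasp; the last joint's range is limited). The gripper opens to 88 mm and grips with 3 to 60 N. Pads are 20 mm wide; open, the fingers measure 115 mm over their backs; the gripper's body (75 mm by 178 mm) begins 61 mm behind the grasp point.
Start: joints at [-76.496, 27.33, 1.283, 89.118, -0.659, 63.558, -4.761], TCP at [0.228, 0.636, 0.231] pointing down, gripper open.
Joint ranges: [-169.35, 169.35], [-19.33, 120.38], [-80.79, 83.38], [13.8, 139.57], [-78.32, 258.32], [9.67, 109.79], [-169.56, 169.56]. Speed limits (degrees/s): [136.94, 136.94, 180, 180, 180, 180, 180].

## Interface

Orientations are given as a 3x3 rotation matrix whose columns are the frame's x, y, z axes.
In Python, from plant import ctrl gives the robot as it stands.
- The arm moves only by the tool drive_tool, never from a script. Its arguments are lists of equal length, an entry for each row: "dp": the shift along the tool's x, y, z in cm, a list of three; "spin": the turn about the tool's z in degrees; "claw": the finger opening in cm, from 0 to 8.78. A call has exactly 8 rows; each row is the pose to reach, as a shift and turn from the pose commanded when the call began, along the tool's axes at that moment; what a row does not reach only later rows make up. A row lasts 1/12 s, in which the tool goes at most 41.7 mm and 7.16 degrees, less where a joint would pass 70% of its speed; a pose out of reach is approached as far as the arm can. A call with a gripper value outside its range is refused whole. The fingers move at their own pace and stop on an object; the grip force is fixed at half the most. Time passes only in rows, so rows that repeat a pose let the fingers close, or fill a call up. It gives the time, the measured TCP pose, the force, the opening and the grip force at its end, in the units of the state.
- ctrl.get_state(): the state, without advancing time (a new reading comes with each control period).
- ctrl.capture(name): name is "scene" or "top" or "wrist"; returns a dict with "img" (480x640x3 uint8, blue, green, red), "depth" (480x640 float32, m along the optical axis (not along the pixel's ray), 0 where there is no reading), "fx", "fy", "cx", "cy" (pixels), "xyz" and "attitude" of the camera in the world; the wrist camera has in their place "mount" (4x4, takes a point from camera to tool coordinates, whose origin is the TCP and whose axes are the flange's). Camera axes: x right, y down, z forward; pixel columns grow to the right and rows downward; lengths in m; the calibration is good to about 2 mm. A picture is of the moment at which its call begins: read the wrist's pose just before it.
- ctrl.finish_job(): hands the job in; it is judged then, once.
The state is a dict: "clock": time; "joint_pos": joint angles; "joint_velocities": joint speeds; "joint_efforts": joint torques, N m; "eef_pos": TCP position; "eef_rot": TCP orientation; "contact_force": force on the tool from outside, world axes, zero at the start; "wrist_torque": the same for the moment, N m; "grip_width": finger opening in m; "grip_force": force on a finger pad.
Only numpy, scipy, OpenCV 4.12 (cv2) and the standard library are available. Lean on these libraries where they do the work, as an engineer would, in place of code of your own. Each camera call takes 0.05 s, during which the arm holds its last target. There are 200 camera calls.

## Task

The tub of sanitiser tablets in the tilted rack has been left open: put its blue push-and-turn cap back on and lock it, pressing it down against its spring and turning it clockwise until it stops, so that all its lugs are caught under the catches of the neck. Do not let it snap up: keep hold of it while you ease off, until the spring has lifted its lugs into the notches, then let go. Leave the cup, the sauce bottle and the bowls where they stand.

Things in the scene. Friction and masses are not known exactly. Their poses are not given: they have to be found in the camera images.
- cap: Blue ribbed push-and-turn cap, loose, 62 mm across, 34 mm high, about 55 g, standing open side down. Origin: centre of its lower rim; z up through its top. Inside 57 mm across; 4 lugs at the rim, 90 deg apart, 4 mm high, 21 deg wide, 48 mm between tips. Above them a sprung disc meets the tub's rim once the cap's rim is 6 mm below it: 2 N, then 0.8 N more per mm, solid after 10 mm.
- tub_mouth (a point): Centre of the open rim of the white tub with the blue band, in the left, middle or right place of the rack. z points out of the mouth along the tub, which leans 25 deg from vertical to the rack's front. The neck: a lip 38 mm across for the top 3 mm, then 43 mm across with the catches to 53 mm; 26 mm below the rim begins the 80 mm wide tub. x and y do not show how the tub is turned.
- tub_cradle: Pocket of the open tub, fixed; origin: centre of its floor, 138 mm from the mouth, z along the tub. The tub is held fast in it, turned any way round (not shown by this pose). Outside its neck 4 catches, 44 deg wide, tops 3 mm below the rim, with 46 deg gaps between for the lugs: feel for them. Each: entry tooth down to 9.5 mm below the rim, notch with its roof at 7 mm, end stop at the clockwise end.
- rack: Stainless rack on the table, fixed: base plate 170 x 370 mm, origin under its centre, z up, front to -x, long side along y. On it three square pockets 125 mm apart, all tilted 25 deg to the front; each holds an 80 mm wide tub whose mouth is about 160 mm above the table.
- yellow_tub: Closed tub with yellow band and yellow cap in another place of the rack, fixed; same tub, its cap 62 mm across, reaching 22 mm beyond where its rim is. Origin: centre of the pocket floor under it; z along its tilted axis.
- green_tub: Closed tub with green band and green cap in another place of the rack, fixed; same size and origin as the yellow one.
- cup: Clear plastic measuring cup, loose, 84 mm across, 100 mm high, origin under its centre. Leave it alone.
- sauce: Brown sauce bottle with red label and cap, loose, 62 mm across, 210 mm high, origin under its centre. Leave it alone.
- bowls: Stack of white paper take-away bowls, loose, 114 mm across, 167 mm high, origin under its centre. Leave it alone.
Things that resemble listed ones, but are neither listed nor needed, are in the scene too. Leave any brown look-alike of the cap alone.

How it is judged (in metres and radians):
On the way, in this order (a step that is already met when the one before it is completed fails the run):
1. the cap, in the fingers, is pressed down on the open tub until its lower rim is more than 13 mm below the tub's rim (z of cap in the frame of tub_mouth below -0.013 m and distance between cap and tub_mouth below 0.02 m and contact force between the fingers and cap above 0.3 N), for 0.1 s.
2. the cap has come up into the catches (lower rim 9.3 to 12.7 mm below the tub's rim) while the fingers still hold it, not by being let go (z of cap in the frame of tub_mouth between -0.0127 and -0.0093 m and distance between cap and tub_mouth below 0.0134 m and contact force between the fingers and cap above 0.3 N), for 0.2 s.
At the end, for the whole second after the job is handed in: The cap sits on the open tub, square to it and centred, its lower rim 9.3 to 12.7 mm below the tub's rim, that is with its lugs up in the notches of the catches, at rest and released (z of cap in the frame of tub_mouth between -0.0127 and -0.0093 m and distance between cap and tub_mouth below 0.0134 m and angle between the z axis of cap and the z axis of tub_mouth, either way round below 0.07 rad and linear speed of cap below 0.01 m/s); the robot touches nothing.
It fails at once if the cup, the sauce bottle or the bowls are pushed more than 15 mm (distance of any of cup, sauce, bowls from where it was at the start of the episode above 0.015 m).
It also fails if it takes over 70 s, if anything falls off the work surface, if the arm or the gripper's body presses on something with over 40 N, if the wrist force passes 120 N, or if a joint passes its speed limit or range.

## Working session

There is one attempt and no reset: what is moved stays moved. The work goes in short steps, Python scripts to look and compute and a tool call to move; the robot and the scene stay as the last step left them, time stands still between calls to the robot, and variables do not carry over. Pictures are saved under pics/ and viewed, at most 10 in all, crops included, and the job is handed in when it is done.

Besides the shell and the picture viewer there is one more tool, called after ">>>" in YAML: its name, and indented under it one key for each argument. drive_tool: Moves the arm, as the interface text tells. Its arguments: {"type":"object","properties":{"dp":{"type":"array"},"spin":{"type":"array"},"claw":{"type":"array"}},"required":["dp","spin","claw"]}

```bash
ls; mkdir -p pics; cat > h.py <<'E'
import numpy as np, cv2
from plant import ctrl
def cap(n):
    s=ctrl.get_state(); c=ctrl.capture(n)
    if n=="wrist":
        T=np.eye(4);T[:3,:3]=s["eef_rot"];T[:3,3]=s["eef_pos"];M=T@np.array(c["mount"])
        c["R"],c["t"]=M[:3,:3],M[:3,3]
    else: c["R"],c["t"]=np.array(c["attitude"]),np.array(c["xyz"])
    return c
def pts(c,mask=None):
    v,u=np.nonzero((c["depth"]>0)&(mask if mask is not None else True))
    d=c["depth"][v,u]
    p=np.c_[(u-c["cx"])/c["fx"]*d,(v-c["cy"])/c["fy"]*d,d]
    return p@c["R"].T+c["t"],u,v
def hsv(c,lo,hi):
    return cv2.inRange(cv2.cvtColor(c["img"],cv2.COLOR_BGR2HSV),lo,hi)>0
E
python3 - <<'E'
from h import *
ims=[]
for n in("scene","top"):
    c=cap(n);ims.append(c["img"]);print(n,c["t"],c["R"].round(3).tolist(),c["fx"])
    m=hsv(c,(95,100,40),(130,255,255)).astype(np.uint8)
    k,l,st,ce=cv2.connectedComponentsWithStats(m)
    for i in range(1,k):
        if st[i,4]>60:
            p,_,_=pts(c,l==i); 
            if len(p): print(st[i],ce[i].round(),np.median(p,0).round(3),p.min(0).round(3),p.max(0).round(3))
cv2.imwrite("pics/a.png",ims[0]);cv2.imwrite("pics/b.png",ims[1])
s=ctrl.get_state();print(s)
E
```

```text
pics
scene [1.24256314 0.17514647 1.26359975] [[-0.24, 0.821, -0.517], [0.971, 0.205, -0.126], [0.003, -0.532, -0.847]] 537.8513449194324
[422 249  25  26 403] [434. 261.] [0.486 0.303 0.033] [ 0.446  0.274 -0.001] [0.51  0.333 0.042]
[327 268  32  17 295] [342. 278.] [0.641 0.087 0.122] [0.615 0.043 0.096] [0.653 0.122 0.142]
[  0 345  62  66 904] [ 29. 376.] [ 0.908 -0.911 -0.588] [ 0.795 -1.212 -0.751] [ 1.05  -0.901 -0.458]
[631 414   9  13  75] [635. 419.] [ 0.624  1.004 -0.393] [ 0.607  0.999 -0.425] [ 0.64   1.017 -0.363]
[631 429   9  51 357] [636. 453.] [ 0.687  1.057 -0.505] [ 0.613  0.796 -0.516] [0.903 1.074 0.005]
top [0.36402701 0.00230328 1.13127794] [[0.009, -0.986, 0.166], [-1.0, -0.009, -0.003], [0.005, -0.166, -0.986]] 461.2452232310589
[625 108  15  30 393] [633. 122.] [ 1.137 -1.226 -0.561] [ 1.13  -1.353 -0.726] [ 1.149 -1.132 -0.456]
[  0 150   8  63 282] [  2. 172.] [ 0.826  1.008 -0.287] [ 0.622  0.798 -0.297] [ 0.894  1.029 -0.   ]
[635 204   5  24  79] [638. 214.] [ 0.75  -1.236 -0.609] [ 0.747 -1.34  -0.746] [ 0.851 -1.128 -0.46 ]
[179 258  27  26 456] [19
[... 224 characters left out ...]
ocities': array([ 0.04073891, -0.06318847,  0.14142117, -0.1515052 , -0.06535289,
       -0.04089412,  0.04740511]), 'joint_efforts': array([ 3.41409235e-03, -5.84085631e+01,  1.53951488e+00, -2.73312914e+01,
       -5.42874215e-02,  1.30429145e-02,  7.61316778e-05]), 'eef_pos': array([0.22735111, 0.63503484, 0.22981507]), 'eef_rot': array([[-9.41482682e-01,  3.37061099e-01, -4.18423898e-04],
       [ 3.37061339e-01,  9.41481486e-01, -1.50531622e-03],
       [-1.13445186e-04, -1.55826367e-03, -9.99998779e-01]]), 'contact_force': array([-0.3764711 ,  0.34805743,  0.16541365]), 'wrist_torque': array([-0.03002044,  0.02792251, -0.02228938]), 'grip_force': 0.0, 'grip_width': 0.08771280633817174}
```

View pics/a.png

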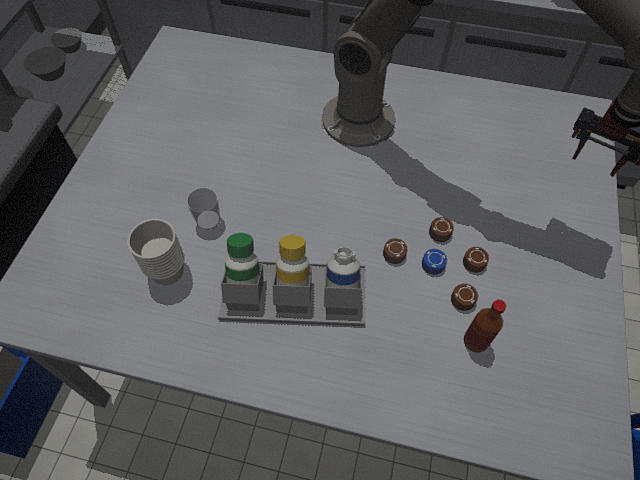

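View pics/b.png

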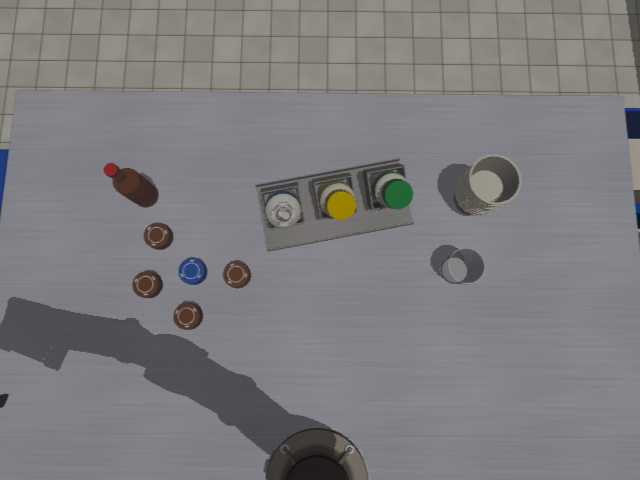

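The open tub (blue band, open neck) is at left of the rack: scene (343,265), top (283,211). The blue cap is at top (192,271), ringed by four brown look-alikes about 45 px away. Next I'll measure the rack axis from the yellow and green caps, the mouth position and the browns.

```bash
python3 - <<'E'
from h import *
for n in("top","scene"):
    c=cap(n)
    for name,lo,hi in(("blue",(100,100,40),(130,255,255)),("brown",(0,60,30),(15,255,160)),("yellow",(20,120,60),(32,255,255)),("green",(50,120,30),(80,255,255))):
        m=hsv(c,lo,hi).astype(np.uint8); k,l,st,ce=cv2.connectedComponentsWithStats(m)
        for i in range(1,k):
            if st[i,4]<150: continue
            mm=cv2.morphologyEx((l==i).astype(np.uint8),cv2.MORPH_ERODE,np.ones((3,3)))>0
            p,_,_=pts(c,mm)
            if len(p)<30 or not(0.3<np.median(p[:,0])<.9) or abs(np.median(p[:,1]))>.6: continue
            out=[n,name,np.median(p,0).round(3),p.min(0).round(3),p.max(0).round(3)]
            if name in("yellow","green"):
                a=np.array([-.42,-.05,.905]);h=p@a; q=p[h>np.percentile(h,97)-.008]
                for _ in range(3):
                    cc=q.mean(0);nn=np.linalg.svd(q-cc)[2][2];nn*=np.sign(nn[2]); d=(p-cc)@nn;q=p[abs(d)<.003]
                out+=["top",q.mean(0).round(4),nn.round(3),len(q)]
            print(*out)
    p,u,v=pts(c)
    s=(abs(p[:,0]-.6)<.08)&(abs(p[:,1]-.087)<.06)&(p[:,2]>.135)
    print("neck",np.median(p[s],0).round(4),p[s].min(0).round(3),p[s].max(0).round(3),s.sum())
E
```

```text
top blue [0.476 0.301 0.035] [0.448 0.274 0.028] [0.502 0.33  0.04 ]
top brown [0.657 0.422 0.142] [0.636 0.403 0.101] [0.692 0.453 0.188]
top brown [0.56  0.391 0.035] [0.534 0.363 0.027] [0.589 0.419 0.038]
top brown [0.468 0.194 0.035] [0.442 0.169 0.028] [0.496 0.222 0.042]
top brown [0.443 0.41  0.034] [0.417 0.381 0.029] [0.471 0.438 0.04 ]
top brown [0.369 0.309 0.035] [0.343 0.28  0.03 ] [0.397 0.335 0.04 ]
top yellow [ 0.604 -0.045  0.181] [ 0.577 -0.075  0.165] [ 0.633 -0.017  0.195] top [ 0.604  -0.0463  0.1808] [-0.416 -0.073  0.906] 529
top green [ 0.628 -0.169  0.18 ] [ 0.602 -0.195  0.164] [ 0.652 -0.142  0.195] top [ 0.6279 -0.1687  0.1802] [-0.41  -0.096  0.907] 456
neck [0.605  0.0804 0.1451] [0.565 0.048 0.135] [0.641 0.119 0.17 ] 703
scene blue [0.486 0.303 0.033] [0.452 0.276 0.006] [0.51  0.331 0.04 ]
scene blue [0.643 0.086 0.123] [0.63  0.049 0.107] [0.651 0.116 0.137]
scene brown [0.374 0.31  0.035] [0.35  0.282 0.028] [0.401 0.333 0.043]
scene brown [0.473 0.197 0.036] [0.445 0.17  0.029] [0.498 0.223 0.041]
scene brown [0.446 0.41  0.034] [0.421 0.383 0.027] [0.474 0.438 0.04 ]
scene brown [0.562 0.391 0.034] [0.533 0.366 0.026] [0.592 0.419 0.04 ]
scene brown [0.683 0.426 0.14 ] [0.65  0.404 0.005] [0.701 0.459 0.211]
scene yellow [ 0.623 -0.043  0.18 ] [ 0.581 -0.072  0.159] [ 0.644 -0.016  0.196] top [ 0.6085 -0.0444  0.1825] [-0.394 -0.07   0.916] 246
scene yellow [ 0.667 -0.034  0.123] [ 0.651 -0.068  0.11 ] [ 0.678 -0.006  0.138] top [ 0.6635 -0.0331  0.1297] [-0.692 -0.115  0.713] 52
scene green [ 0.63  -0.171  0.181] [ 0.608 -0.194  0.168] [ 0.653 -0.143  0.193] top [ 0.6302 -0.1701  0.1809] [-0.423 -0.105  0.9  ] 172
neck [0.6111 0.0823 0.145 ] [0.564 0.049 0.135] [0.643 0.119 0.172] 628
```

>>> drive_tool:
  dp:
    - [-4,-2.6,0]
    - [-8,-5.2,0]
    - [-12,-7.8,1]
    - [-15.6,-10.4,2]
    - [-19,-13,3]
    - [-22.5,-15.4,4]
    - [-26,-17.6,5]
    - [-29,-19.6,6]
  spin: [-4,-8,-12,-16,-20,-24,-28,-30.5]
  claw: [8.7,8.7,8.7,8.7,8.7,8.7,8.7,8.7]

```text
clock: 0.87
eef_pos: [0.4217, 0.3697, 0.1764]
eef_rot: [[-0.982, -0.191, 0.0], [-0.191, 0.982, 0.0], [-0.0, 0.0, -1.0]]
contact_force: [-0.0, 0.3, -0.1]
grip_width: 0.087
grip_force: 0.0
```

```bash
cat >> h.py <<'E'
def rel(t):
    s=ctrl.get_state(); R=np.array(s["eef_rot"])
    print("pos",np.round(s["eef_pos"],4),"closing",np.degrees(np.arctan2(R[1,1],R[0,1])).round(1),"tilt",R[:,2].round(3),"t",s["clock"],"j",np.round(s["joint_pos"],0),"F",np.round(s["contact_force"],1),"w",round(s["grip_width"],4),s["grip_force"])
    if t is not None: print("dp cm",(R.T@(np.array(t)-s["eef_pos"])*100).round(2))
E
python3 - <<'E'
from h import *
rel([.477,.302,.05])
E
```

```text
pos [0.4217 0.3697 0.1764] closing 101.0 tilt [ 0.  0. -1.] t 0.8667 j [-47.  20.  -0. 108.   0.  52.  53.] F [-0.   0.3 -0.1] w 0.087 0.0
dp cm [-4.13 -7.71 12.64]
```

>>> drive_tool:
  dp:
    - [-1.5,-2.7,1.5]
    - [-3,-5.4,3]
    - [-4.1,-7.7,5]
    - [-4.1,-7.7,7.5]
    - [-4.1,-7.7,7.5]
    - [-4.1,-7.7,7.5]
    - [-4.1,-7.7,7.5]
    - [-4.1,-7.7,7.5]
  spin: [0,0,0,0,0,0,0,0]
  claw: [8.7,8.7,8.7,8.7,8.7,8.7,8.7,8.7]

```text
clock: 1.53
eef_pos: [0.4756, 0.3053, 0.1031]
eef_rot: [[-0.982, -0.189, 0.002], [-0.189, 0.982, 0.002], [-0.002, 0.002, -1.0]]
contact_force: [-0.8, -0.4, -0.4]
grip_width: 0.0871
grip_force: 0.0
```

```bash
python3 - <<'E'
from h import *
rel([.477,.302,.011])
c=cap("wrist");cv2.imwrite("pics/c.png",c["img"])
p,u,v=pts(c,hsv(c,(95,100,40),(130,255,255)));q=p[p[:,2]>.028]
print(len(q),q.min(0),q.max(0),(np.percentile(q,.5,0)+np.percentile(q,99.5,0))/2)
E
```

```text
pos [0.4756 0.3053 0.1031] closing 100.9 tilt [ 0.002  0.002 -1.   ] t 1.5333 j [-40.  26.   1. 111.  -1.  43.  63.] F [-0.8 -0.4 -0.4] w 0.0871 0.0
dp cm [-0.06 -0.37  9.21]
7142 [0.44642981 0.27278036 0.02800696] [0.50765337 0.33477868 0.03596125] [0.47691121 0.30389572 0.0320266 ]
```

View pics/c.png

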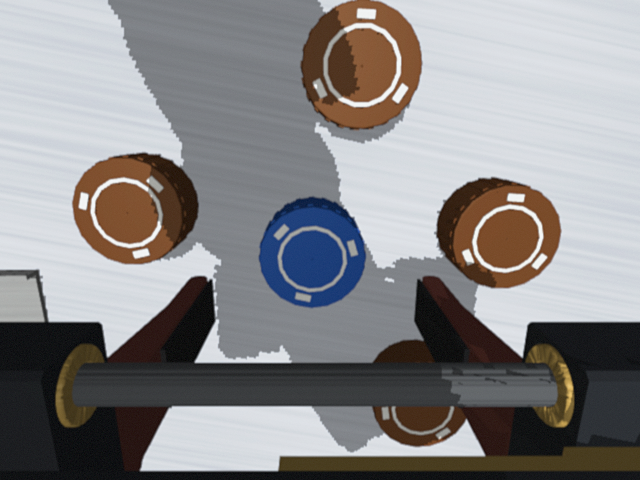

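Blue cap is centred between the open fingers at (312,252); the browns are clear of both fingers. I'll descend and grip.

>>> drive_tool:
  dp:
    - [-0.1,-0.15,3]
    - [-0.1,-0.15,6]
    - [-0.1,-0.15,8.5]
    - [-0.1,-0.15,9.2]
    - [-0.1,-0.15,9.2]
    - [-0.1,-0.15,9.2]
    - [-0.1,-0.15,9.2]
    - [-0.1,-0.15,9.2]
  spin: [0,0,0,0,0,0,0,0]
  claw: [8.7,8.7,8.7,8.7,8.7,5,5,5]

```text
clock: 2.25
eef_pos: [0.4773, 0.303, 0.0107]
eef_rot: [[-0.982, -0.188, 0.001], [-0.188, 0.982, 0.001], [-0.002, 0.001, -1.0]]
contact_force: [-0.4, -0.6, 0.6]
grip_width: 0.0706
grip_force: 0.0
```

>>> drive_tool:
  dp:
    - [0,0,0]
    - [0,0,0]
    - [0,0,0]
    - [0,0,0]
    - [0,0,0]
    - [0,0,-2]
    - [0,0,-5]
    - [0,0,-8]
  spin: [0,0,0,0,0,0,0,0]
  claw: [5,5,5,5,5,5,5,5]

```text
clock: 2.92
eef_pos: [0.4759, 0.3015, 0.0896]
eef_rot: [[-0.982, -0.187, -0.002], [-0.187, 0.982, -0.002], [0.003, -0.001, -1.0]]
contact_force: [0.3, 0.6, -0.3]
grip_width: 0.0616
grip_force: 30.0
```

```bash
python3 - <<'E'
from h import *
rel([.591,.078,.25])
E
```

```text
pos [0.4759 0.3015 0.0896] closing 100.8 tilt [-0.002 -0.002 -1.   ] t 2.9167 j [-40.  27.   1. 111.  -1.  42.  63.] F [ 0.3  0.6 -0.3] w 0.0616 30.000014395918697
dp cm [ -7.08 -24.13 -16.02]
```

>>> drive_tool:
  dp:
    - [0,0,-4]
    - [-0.8,-2,-7]
    - [-1.6,-5.5,-9]
    - [-2.6,-9,-10.5]
    - [-3.6,-13,-12]
    - [-4.7,-17,-12.5]
    - [-5.7,-21,-12.5]
    - [-6.5,-24.1,-12.5]
  spin: [0,0,0,0,0,0,0,0]
  claw: [5,5,5,5,5,5,5,5]

```text
clock: 3.58
eef_pos: [0.5869, 0.0741, 0.2154]
eef_rot: [[-0.983, -0.185, 0.001], [-0.185, 0.983, -0.001], [-0.001, -0.001, -1.0]]
contact_force: [0.7, -0.3, -0.9]
grip_width: 0.0617
grip_force: 30.0
```

>>> drive_tool:
  dp:
    - [0,0,0]
    - [0,0,0]
    - [0,0,0]
    - [0,0,0]
    - [0,0,0]
    - [0,0,0]
    - [0,0,0]
    - [0,0,0]
  spin: [0,0,0,0,0,0,0,0]
  claw: [5,5,5,5,5,5,5,5]

```text
clock: 4.25
eef_pos: [0.5857, 0.0783, 0.2146]
eef_rot: [[-0.982, -0.188, 0.0], [-0.188, 0.982, 0.0], [-0.0, 0.0, -1.0]]
contact_force: [0.1, -0.1, -0.2]
grip_width: 0.0619
grip_force: 30.0
```

```bash
python3 - <<'E'
from h import *
rel([.5845,.077,.20])
c=cap("scene");cv2.imwrite("pics/d.png",cv2.resize(c["img"][190:340,260:420],None,fx=4,fy=4))
E
```

```text
pos [0.5857 0.0783 0.2146] closing 100.9 tilt [ 0.  0. -1.] t 4.25 j [-19.  20.   7. 102.  -3.  57.  90.] F [ 0.1 -0.1 -0.2] w 0.0619 29.999965564347804
dp cm [ 0.14 -0.11  1.46]
```

View pics/d.png

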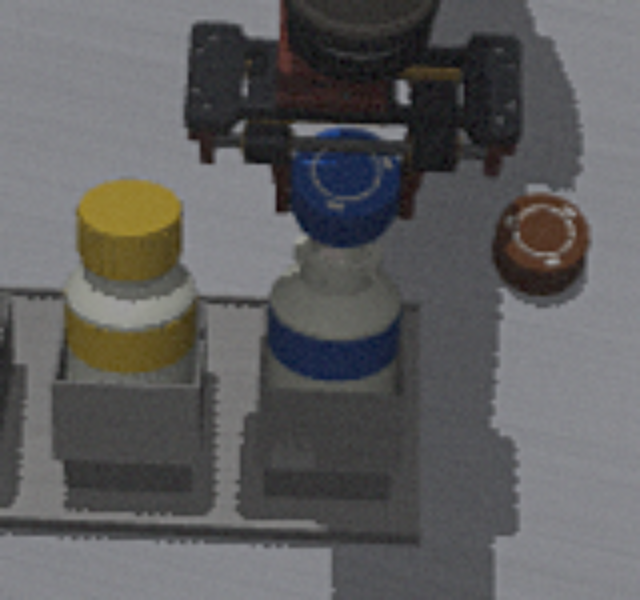

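Cap is held level right above the leaning neck. Next I'll lower it so the neck tilts it between the pads.

>>> drive_tool:
  dp:
    - [0.1,-0.1,0.8]
    - [0.1,-0.1,1.6]
    - [0.1,-0.1,2.2]
    - [0.1,-0.1,2.6]
    - [0.1,-0.1,3.0]
    - [0.1,-0.1,3.3]
    - [0.1,-0.1,3.5]
    - [0.1,-0.1,3.5]
  spin: [0,0,0,0,0,0,0,0]
  claw: [5,5,5,5,5,5,5,5]

```text
clock: 4.97
eef_pos: [0.5848, 0.0765, 0.1791]
eef_rot: [[-0.982, -0.187, -0.001], [-0.187, 0.982, -0.0], [0.001, -0.0, -1.0]]
contact_force: [0.2, 0.4, -0.5]
grip_width: 0.0616
grip_force: 30.0
```

>>> drive_tool:
  dp:
    - [0,0,0.3]
    - [0,0,0.5]
    - [0,0,0.7]
    - [0,0,0.9]
    - [0,0,1.1]
    - [0,0,1.3]
    - [0,0,1.5]
    - [0,0,1.5]
  spin: [0,0,0,0,0,0,0,0]
  claw: [5,5,5,5,5,5,5,5]

```text
clock: 5.63
eef_pos: [0.5846, 0.0755, 0.1655]
eef_rot: [[-0.982, -0.186, -0.001], [-0.186, 0.982, -0.001], [0.001, -0.001, -1.0]]
contact_force: [-5.6, -3.5, 8.5]
grip_width: 0.0615
grip_force: 30.0
```

```bash
cat >> h.py <<'E'
A=np.array([-.4151,-.0792,.9063])
def capplane(n):
    c=cap(n);p,u,v=pts(c,hsv(c,(95,90,30),(130,255,255)))
    p=p[(np.linalg.norm(p[:,:2]-[.58,.077],axis=1)<.06)&(p[:,2]>.15)]
    h=p@A; q=p[h>np.percentile(h,90)-.006]
    for _ in range(4):
        cc=q.mean(0);nn=np.linalg.svd(q-cc)[2][2];nn*=np.sign(nn[2]);q=p[abs((p-cc)@nn)<.0025]
    print(n,len(q),"top c",cc.round(4),"n",nn.round(3),"tilt",np.degrees(np.arccos(nn[2])).round(1),"off-axis",np.degrees(np.arccos(nn@A)).round(1))
    return c
E
python3 - <<'E'
from h import *
rel([.5845,.077,.1642]); c=capplane("scene"); capplane("top")
cv2.imwrite("pics/e.png",cv2.resize(c["img"][190:340,260:420],None,fx=4,fy=4))
E
```

```text
pos [0.5846 0.0755 0.1655] closing 100.7 tilt [-0.001 -0.001 -1.   ] t 5.6333 j [-19.  23.   7. 105.  -3.  52.  90.] F [-5.6 -3.5  8.5] w 0.0615 30.00149718951434
dp cm [-0.02  0.15  0.13]
scene 178 top c [0.5826 0.0752 0.1936] n [-0.352 -0.075  0.933] tilt 21.1 off-axis 3.9Traceback (most recent call last):
  File "<stdin>", line 2, in <module>
  File "h.py", line 25, in capplane
    h=p@A; q=p[h>np.percentile(h,90)-.006]
                 ~~~~~~~~~~~~~^^^^^^
    return _quantile_unchecked(
        a, q, axis, out, overwrite_input, method, keepdims, weights)
    return _ureduce(a,
                    func=_quantile_ureduce_func,
    ...<5 lines>...
                    overwrite_input=overwrite_input,
                    method=method)
    r = func(a, **kwargs)
    result = _quantile(arr,
                       quantiles=q,
    ...<2 lines>...
                       out=out,
                       weights=wgt)
    slices_having_nans = np.isnan(arr[-1, ...])
                                  ~~~^^^^^^^^^
IndexError: index -1 is out of bounds for axis 0 with size 0
```

>>> drive_tool:
  dp:
    - [-0.05,0.1,0]
    - [-0.05,0.1,0]
    - [-0.05,0.1,0]
    - [-0.05,0.1,0]
    - [-0.05,0.1,0]
    - [-0.05,0.1,0]
    - [-0.05,0.1,0]
    - [-0.05,0.1,0]
  spin: [-2,-4,-6,-8,-10,-12,-12,-12]
  claw: [5,5,5,5,5,5,5,5]

```text
clock: 6.4
eef_pos: [0.5854, 0.0776, 0.1647]
eef_rot: [[-0.922, -0.387, 0.0], [-0.387, 0.922, 0.0], [-0.0, 0.0, -1.0]]
contact_force: [-0.2, -0.3, -0.8]
grip_width: 0.0617
grip_force: 30.0
```

>>> drive_tool:
  dp:
    - [0,0,0]
    - [0,0,0]
    - [0,0,0]
    - [0,0,0]
    - [0,0,0]
    - [0,0,0]
    - [0,0,0]
    - [0,0,0]
  spin: [-2,-4,-6,-8,-10,-12,-12,-12]
  claw: [5,5,5,5,5,5,5,5]

```text
clock: 7.07
eef_pos: [0.5854, 0.0775, 0.1646]
eef_rot: [[-0.822, -0.569, 0.0], [-0.569, 0.822, 0.0], [-0.0, -0.0, -1.0]]
contact_force: [-0.8, -0.8, -1.1]
grip_width: 0.0614
grip_force: 30.0
```

```bash
python3 - <<'E'
from h import *
rel(None); s=ctrl.get_state(); print(np.array(s["contact_force"])@A, s["wrist_torque"])
c=capplane("scene")
cv2.imwrite("pics/e.png",cv2.resize(c["img"][190:340,260:420],None,fx=4,fy=4))
E
```

```text
pos [0.5854 0.0775 0.1646] closing 124.7 tilt [ 0.  0. -1.] t 7.0667 j [-15.  23.   1. 105.  -1.  52. 112.] F [-0.8 -0.8 -1.1] w 0.0614 29.999802745878696
-0.5629771935873709 [-0.00834628  0.04093745  0.01265004]
scene 38 top c [0.581  0.0859 0.1954] n [-0.803 -0.386  0.454] tilt 63.0 off-axis 39.2
```

View pics/e.png

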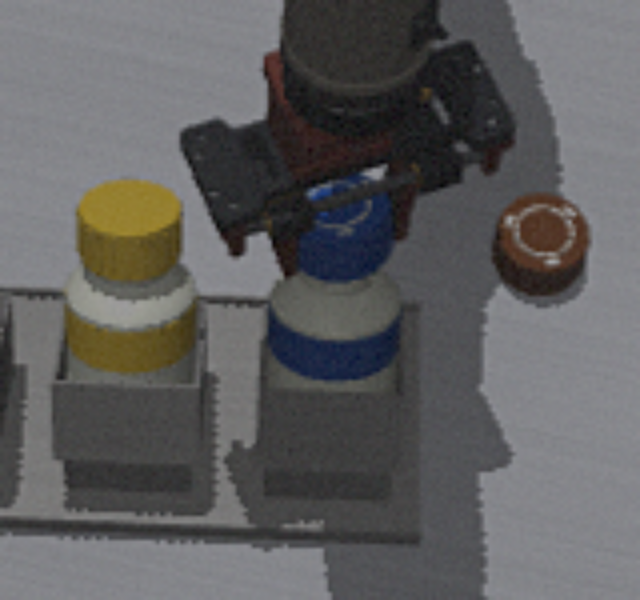

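Force vanished during the turn, so the cap seems to have dropped into the gaps. A small push along the tub axis tests that.

>>> drive_tool:
  dp:
    - [-0.04,-0.02,0.1]
    - [-0.08,-0.04,0.2]
    - [-0.12,-0.05,0.3]
    - [-0.16,-0.07,0.4]
    - [-0.19,-0.09,0.45]
    - [-0.19,-0.09,0.45]
    - [-0.19,-0.09,0.45]
    - [-0.19,-0.09,0.45]
  spin: [0,0,0,0,0,0,0,0]
  claw: [5,5,5,5,5,5,5,5]

```text
clock: 7.78
eef_pos: [0.5871, 0.0781, 0.1601]
eef_rot: [[-0.821, -0.571, -0.001], [-0.571, 0.821, 0.0], [0.0, 0.0, -1.0]]
contact_force: [-3.4, 0.3, 5.1]
grip_width: 0.0614
grip_force: 30.0
```

```bash
python3 - <<'E'
from h import *
rel(None); s=ctrl.get_state(); print(np.array(s["contact_force"])@A, s["wrist_torque"])
c=capplane("scene")
c=cap("wrist");cv2.imwrite("pics/f.png",c["img"])
E
```

```text
pos [0.5871 0.0781 0.1601] closing 124.8 tilt [-0.001  0.    -1.   ] t 7.7833 j [-15.  24.   1. 105.  -1.  51. 112.] F [-3.4  0.3  5.1] w 0.0614 30.000624591484666
5.9921764157778545 [ 0.02353285  0.76859794 -0.08023167]
scene 38 top c [0.5842 0.0834 0.1912] n [-0.772 -0.424  0.472] tilt 61.8 off-axis 38.5
```

View pics/f.png

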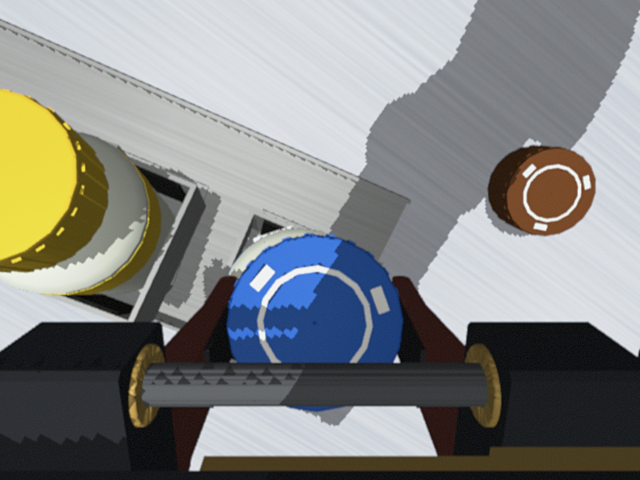

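The cap sits on the tub between the pads, top visible at (315,320). The wrist depth gives me its plane, so I'll use that to get height and tilt.

```bash
cat >> h.py <<'E'
M=np.array([.591,.078,.161])
def look():
    rel(None); s=ctrl.get_state(); print("Fax",(np.array(s["contact_force"])@A).round(2))
    c=cap("wrist");p,u,v=pts(c,hsv(c,(95,60,30),(130,255,255))); w=np.linalg.norm(p[:,:2]-[.58,.077],axis=1)<.05
    p,u,v=p[w],u[w],v[w]; h=p@A; k=h>np.percentile(h,80)-.006
    for _ in range(5):
        q=p[k];cc=q.mean(0);nn=np.linalg.svd(q-cc,full_matrices=False)[2][2];nn*=np.sign(nn[2]);k=abs((p-cc)@nn)<.002
    d=((cc-M)@nn)/(A@nn)-.034
    print("n",len(q),"cc",cc.round(4),"nrm",nn.round(3),"off",np.degrees(np.arccos(nn@A)).round(1),"rim mm",(d*1000).round(1))
    # white marks angle about the axis
    m=hsv(c,(0,0,110),(179,60,255)); P,U,V=pts(c,m); e=np.cross(A,[1,0,0]);e/=np.linalg.norm(e);f=np.cross(e,A)
    C=M+(.034+d)*A; D=P-C; r=np.hypot(D@e,D@f); z=abs(D@A); k=(r>.021)&(r<.0295)&(z<.003)
    ang=np.degrees(np.arctan2(-(D@e)[k],(D@f)[k])); print("marks",np.histogram(ang,bins=np.arange(-180,181,6))[0].tolist())
E
python3 - <<'E'
from h import *
look()
E
```

```text
pos [0.5872 0.0781 0.1601] closing 124.8 tilt [-0.  0. -1.] t 7.8833 j [-15.  24.   1. 105.  -1.  51. 112.] F [-3.4  0.5  3.5] w 0.0614 30.000710813328624
Fax 4.54
n 1822 cc [0.5713 0.0759 0.1875] nrm [0.949 0.042 0.311] off 96.6 rim mm 57.3
marks [0, 0, 0, 0, 0, 0, 0, 0, 0, 0, 0, 0, 0, 0, 0, 0, 0, 0, 0, 0, 0, 0, 0, 0, 0, 0, 0, 0, 0, 0, 0, 0, 0, 0, 9, 36, 55, 0, 0, 0, 0, 0, 0, 0, 0, 0, 0, 0, 0, 0, 0, 0, 0, 0, 0, 0, 0, 0, 0, 0]
```

```bash
python3 - <<'E'
t=open("h.py").read()
t=t.replace('w=np.linalg.norm(p[:,:2]-[.58,.077],axis=1)<.05\n','g=p-M; w=(np.linalg.norm(g-np.outer(g@A,A),axis=1)<.024)&(g@A>.005)&(g@A<.05)\n').replace('k=h>np.percentile(h,80)-.006','k=abs(h-np.median(h))<.012').replace('<.002\n    d','<.003\n    d')
open("h.py","w").write(t)
from h import *
look()
E
```

```text
pos [0.5872 0.078  0.1601] closing 124.8 tilt [-0.  0. -1.] t 7.9333 j [-15.  24.   1. 105.  -1.  51. 112.] F [-4.2 -0.1  3.5] w 0.0616 30.00059451442212
Fax 4.88
n 11188 cc [0.578  0.0745 0.1842] nrm [-0.24  -0.169  0.956] off 11.6 rim mm -7.5
marks [0, 0, 0, 1, 0, 0, 0, 0, 0, 0, 0, 0, 0, 1, 2, 0, 0, 0, 0, 0, 0, 0, 0, 0, 0, 0, 0, 0, 0, 0, 0, 0, 2, 2, 1, 2, 3, 3, 10, 10, 9, 10, 14, 50, 99, 103, 90, 0, 0, 0, 0, 0, 0, 0, 0, 0, 0, 0, 0, 0]
```

>>> drive_tool:
  dp:
    - [0,0,0]
    - [0,0,0]
    - [0,0,0]
    - [0,0,0]
    - [0,0,0]
    - [0,0,0]
    - [0,0,0]
    - [0,0,0]
  spin: [0,0,0,0,3,6,9,9]
  claw: [6.8,7.2,7.6,7.6,7.6,7.6,7.6,7.6]

```text
clock: 8.65
eef_pos: [0.5876, 0.0779, 0.16]
eef_rot: [[-0.901, -0.434, 0.0], [-0.434, 0.901, -0.0], [-0.0, -0.0, -1.0]]
contact_force: [0.7, 0.2, 0.1]
grip_width: 0.0758
grip_force: 0.0
```

```bash
python3 - <<'E'
from h import *
look()
E
```

```text
pos [0.5876 0.0779 0.16  ] closing 115.7 tilt [ 0. -0. -1.] t 8.65 j [-16.  24.   3. 105.  -2.  51. 104.] F [0.7 0.2 0.1] w 0.0758 0.0
Fax -0.24
n 11119 cc [0.5781 0.0747 0.1846] nrm [-0.414 -0.081  0.907] off 0.4 rim mm -7.0
marks [22, 22, 21, 31, 105, 100, 97, 19, 2, 1, 0, 0, 0, 0, 0, 0, 0, 0, 0, 0, 0, 0, 0, 0, 0, 0, 0, 0, 0, 0, 0, 0, 0, 0, 0, 0, 0, 0, 2, 0, 0, 0, 0, 0, 0, 56, 88, 93, 84, 3, 8, 14, 16, 15, 24, 28, 21, 23, 28, 23]
```

Released: the cap sits square on the neck (0.4° off) at the free depth, so the lugs are in the gaps. Next: grip, then turn clockwise lightly until the lugs meet the teeth.

>>> drive_tool:
  dp:
    - [0,0,0]
    - [0,0,0]
    - [0,0,0]
    - [0,0,0]
    - [0,0,0]
    - [0,0,0]
    - [0,0,0]
    - [0,0,0]
  spin: [0,0,0,0,2,5,8,11]
  claw: [6,5,5,5,5,5,5,5]

```text
clock: 9.37
eef_pos: [0.5868, 0.0779, 0.16]
eef_rot: [[-0.967, -0.253, -0.001], [-0.253, 0.967, -0.0], [0.001, 0.0, -1.0]]
contact_force: [-1.9, 0.4, 1.9]
grip_width: 0.0634
grip_force: 30.0
```

>>> drive_tool:
  dp:
    - [0,0,0]
    - [0,0,0]
    - [0,0,0]
    - [0,0,0]
    - [0,0,0]
    - [0,0,0]
    - [0,0,0]
    - [0,0,0]
  spin: [3,6,9,12,15,18,19,19]
  claw: [5,5,5,5,5,5,5,5]

```text
clock: 10.03
eef_pos: [0.5862, 0.0821, 0.1602]
eef_rot: [[-0.998, 0.07, -0.002], [0.07, 0.998, 0.004], [0.002, 0.004, -1.0]]
contact_force: [-4.9, 7.0, 3.4]
grip_width: 0.0628
grip_force: 30.0
```

```bash
python3 - <<'E'
from h import *
look(); print(ctrl.get_state()["wrist_torque"])
E
```

```text
pos [0.5862 0.0821 0.1602] closing 86.0 tilt [-0.002  0.004 -1.   ] t 10.0333 j [-21.  24.  10. 105.  -5.  51.  77.] F [-4.9  7.   3.4] w 0.0628 30.000427303571087
Fax 4.51
n 11180 cc [0.5763 0.0769 0.1856] nrm [-0.347  0.083  0.934] off 10.2 rim mm -5.5
marks [7, 25, 46, 46, 47, 50, 48, 51, 45, 42, 35, 26, 13, 6, 10, 0, 5, 3, 7, 8, 18, 4, 0, 0, 0, 0, 0, 0, 0, 0, 0, 0, 0, 0, 0, 0, 0, 0, 0, 0, 0, 0, 0, 0, 0, 0, 0, 0, 0, 0, 0, 0, 0, 0, 6, 6, 0, 0, 0, 0]
[1.74658488 0.89575772 0.29137525]
```

>>> drive_tool:
  dp:
    - [0,0,0]
    - [0,0,0]
    - [0,0,0]
    - [0,0,0]
    - [0,0,0]
    - [0,0,0]
    - [0,0,0]
    - [0,0,0]
  spin: [0,0,0,0,0,0,0,0]
  claw: [6.8,7.2,7.6,7.6,7.6,7.6,7.6,7.6]

```text
clock: 10.75
eef_pos: [0.5874, 0.0778, 0.1601]
eef_rot: [[-0.997, 0.073, 0.0], [0.073, 0.997, -0.0], [-0.0, -0.0, -1.0]]
contact_force: [-0.0, -0.1, -0.1]
grip_width: 0.076
grip_force: 0.0
```

```bash
python3 - <<'E'
from h import *
look(); print(ctrl.get_state()["wrist_torque"])
E
```

```text
pos [0.5874 0.0778 0.1601] closing 85.8 tilt [ 0. -0. -1.] t 10.75 j [-21.  24.  10. 105.  -5.  51.  77.] F [-0.  -0.1 -0.1] w 0.076 0.0
Fax -0.06
  return _methods._mean(a, axis=axis, dtype=dtype,
  ret = ret.dtype.type(ret / rcount)
h.py:36: RuntimeWarning: Mean of empty slice.
  q=p[k];cc=q.mean(0);nn=np.linalg.svd(q-cc,full_matrices=False)[2][2];nn*=np.sign(nn[2]);k=abs((p-cc)@nn)<.003
  ret = um.true_divide(
Traceback (most recent call last):
  File "h.py", line 36, in look
    q=p[k];cc=q.mean(0);nn=np.linalg.svd(q-cc,full_matrices=False)[2][2];nn*=np.sign(nn[2]);k=abs((p-cc)@nn)<.003
                           ~~~~~~~~~~~~~~~~~~~~~~~~~~~~~~~~~~~~~~~~~~^^^
IndexError: index 2 is out of bounds for axis 0 with size 0
```

```bash
python3 - <<'E'
from h import *
c=cap("wrist");cv2.imwrite("pics/g.png",c["img"])
p,u,v=pts(c,hsv(c,(95,60,30),(130,255,255)));print(len(p),np.median(p,0),p.min(0),p.max(0))
E
```

```text
3342 [0.52335154 0.09748073 0.03409627] [ 0.47996366  0.02463025 -0.00206112] [0.59147457 0.13483963 0.25673375]
```

View pics/g.png

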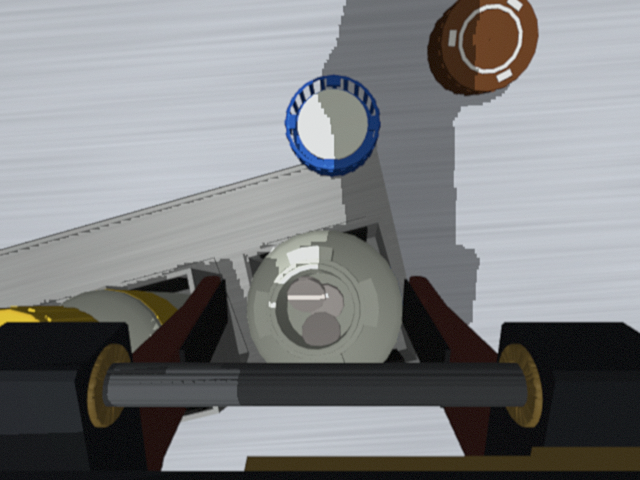

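Setback: on release the tilted cap popped off. It now lies upside down in front of the rack, at (333,125); the open neck is at (320,310). I'll measure where it lies, so I can grip it and flip it by pivoting it against the front edge of the fixed yellow cap.

```bash
python3 - <<'E'
from h import *
for n in("wrist","top"):
    c=cap(n);p,u,v=pts(c,hsv(c,(95,60,30),(130,255,255)))
    k=(p[:,2]>-.005)&(p[:,2]<.08)&(p[:,0]>.42)&(p[:,0]<.58)&(p[:,1]>.03)&(p[:,1]<.18);q=p[k]
    print(n,len(q),np.percentile(q,1,0).round(3),np.percentile(q,99,0).round(3))
    r=q[q[:,2]>np.percentile(q[:,2],70)-.003]
    C=cv2.fitEllipse((r[:,:2]*1000).astype(np.float32)); print("fit",C, r[:,2].mean())
    cc=r.mean(0);print("normal",np.linalg.svd(r-cc,full_matrices=False)[2][2].round(3))
    P,_,_=pts(c); f=np.array([-.982,-.187]); s=(P[:,:2]-[.6055,-.0455])@f; w=(P[:,:2]-[.6055,-.0455])@np.array([-.187,.982])
    for a in np.arange(.0,.09,.008):
        kk=(abs(w-.16)<.02)&(abs(s-a)<.004); print(round(a,3),np.median(P[kk,2]).round(3) if kk.any() else None,end="; ")
    print()
rel([r[:,0].mean(),r[:,1].mean(),.08])
E
```

```text
wrist 3181 [ 0.485  0.065 -0.001] [0.549 0.125 0.049]
fit ((514.65966796875, 94.69477844238281), (55.80271530151367, 57.693572998046875), 30.226781845092773) 0.04305721615223724
normal [-0.191 -0.043  0.981]
0.0 0.255; 0.008 0.255; 0.016 0.248; 0.024 0.004; 0.032 0.033; 0.04 0.041; 0.048 0.038; 0.056 0.036; 0.064 0.034; 0.072 0.032; 0.08 0.03; 0.088 0.022; Traceback (most recent call last):
  File "<stdin>", line 5, in <module>
    return _quantile_unchecked(
        a, q, axis, out, overwrite_input, method, keepdims, weights)
    return _ureduce(a,
                    func=_quantile_ureduce_func,
    ...<5 lines>...
                    overwrite_input=overwrite_input,
                    method=method)
    r = func(a, **kwargs)
    result = _quantile(arr,
                       quantiles=q,
    ...<2 lines>...
                       out=out,
                       weights=wgt)
    slices_having_nans = np.isnan(arr[-1, ...])
                                  ~~~^^^^^^^^^
IndexError: index -1 is out of bounds for axis 0 with size 0
```

>>> drive_tool:
  dp:
    - [0,0,-3]
    - [1.5,0.3,-4.5]
    - [4,0.8,-4.5]
    - [6,1.2,-4]
    - [7.3,1.2,-1]
    - [7.3,1.2,3]
    - [7.3,1.2,6]
    - [7.3,1.2,7]
  spin: [0,-3,-7,-12,-15,-15,-15,-15]
  claw: [8.7,8.7,8.7,8.7,8.7,8.7,8.7,8.7]

```text
clock: 11.62
eef_pos: [0.5127, 0.0947, 0.0866]
eef_rot: [[-0.982, -0.188, -0.006], [-0.188, 0.982, -0.002], [0.006, -0.001, -1.0]]
contact_force: [-0.9, -0.9, 1.0]
grip_width: 0.087
grip_force: 0.0
```

```bash
python3 - <<'E'
from h import *
c=cap("wrist");p,u,v=pts(c,hsv(c,(95,60,30),(130,255,255)))
k=(p[:,2]>-.005)&(p[:,2]<.06)&(p[:,0]>.42)&(p[:,0]<.58)&(p[:,1]>.03)&(p[:,1]<.18);q=p[k]
print(len(q),np.percentile(q,.5,0).round(3),np.percentile(q,99.5,0).round(3))
rel([.516,.095,.030])
E
```

```text
4399 [ 0.484  0.064 -0.001] [0.559 0.126 0.049]
pos [0.5129 0.0947 0.0866] closing 100.8 tilt [-0.006 -0.002 -1.   ] t 11.6667 j [-22.  24.   6. 117.  -4.  39.  87.] F [-1.1 -0.6 -1. ] w 0.0868 0.0
dp cm [-0.35 -0.02  5.66]
```

>>> drive_tool:
  dp:
    - [-0.1,0,2]
    - [-0.1,0,4]
    - [-0.1,0,5.5]
    - [-0.1,0,5.9]
    - [-0.1,0,5.9]
    - [-0.1,0,5.9]
    - [-0.1,0,5.9]
    - [-0.1,0,5.9]
  spin: [0,0,0,0,0,0,0,0]
  claw: [8.7,8.7,8.7,8.7,7,5,5,5]

```text
clock: 12.33
eef_pos: [0.5174, 0.0957, 0.0323]
eef_rot: [[-0.982, -0.187, 0.002], [-0.187, 0.982, 0.001], [-0.002, 0.0, -1.0]]
contact_force: [0.4, -0.2, 0.8]
grip_width: 0.0639
grip_force: 0.0
```

>>> drive_tool:
  dp:
    - [0,0,0]
    - [0,0,0]
    - [0,0,0]
    - [0,0,0]
    - [0,0,0]
    - [1,0,-3]
    - [2,0,-7]
    - [2,0,-10]
  spin: [0,0,0,0,0,0,0,0]
  claw: [5,5,5,5,5,5,5,5]

```text
clock: 13.0
eef_pos: [0.4948, 0.091, 0.1325]
eef_rot: [[-0.982, -0.187, -0.002], [-0.187, 0.982, -0.001], [0.002, -0.0, -1.0]]
contact_force: [1.2, 0.1, -1.2]
grip_width: 0.0616
grip_force: 30.0
```

```bash
python3 - <<'E'
from h import *
c=cap("wrist");p,u,v=pts(c,hsv(c,(95,60,30),(130,255,255)))
s=ctrl.get_state(); R=np.array(s["eef_rot"]); q=(p-s["eef_pos"])@R; k=(abs(q[:,0])<.05)&(abs(q[:,1])<.034)&(abs(q[:,2])<.06);q=q[k]
print(len(q),np.percentile(q,[.5,50,99.5],0).round(4).tolist())
rel([.578+.0,-.0508,.168+.024-.011])
E
```

```text
6258 [[-0.0232, -0.0312, -0.0082], [0.0144, 0.0006, 0.0047], [0.0379, 0.0304, 0.0244]]
pos [0.4991 0.092  0.1379] closing 100.8 tilt [ 0.007  0.002 -1.   ] t 13.05 j [-23.  18.   6. 118.  -3.  44.  86.] F [0.8 1.  2.2] w 0.0617 29.999810960143805
dp cm [ -5.12 -15.5   -4.29]
```

>>> drive_tool:
  dp:
    - [0,-1,-3]
    - [0,-4,-5.8]
    - [0,-7.5,-5.8]
    - [0,-11,-5.8]
    - [-0.5,-14,-5.8]
    - [-1.3,-15.5,-5.8]
    - [-2.3,-15.5,-5.8]
    - [-2.3,-15.5,-5.8]
  spin: [0,0,0,0,0,0,0,0]
  claw: [5,5,5,5,5,5,5,5]

```text
clock: 13.72
eef_pos: [0.55, -0.0562, 0.1891]
eef_rot: [[-0.983, -0.186, 0.001], [-0.186, 0.983, 0.0], [-0.001, -0.0, -1.0]]
contact_force: [0.3, 0.9, -0.7]
grip_width: 0.0615
grip_force: 30.0
```

>>> drive_tool:
  dp:
    - [0,0,0]
    - [0,0,0]
    - [0,0,0]
    - [0,0,0]
    - [0,0,0]
    - [0,0,0]
    - [0,0,0]
    - [0,0,0]
  spin: [0,0,0,0,0,0,0,0]
  claw: [5,5,5,5,5,5,5,5]

```text
clock: 14.38
eef_pos: [0.5484, -0.0562, 0.1891]
eef_rot: [[-0.982, -0.188, 0.0], [-0.188, 0.982, 0.0], [-0.0, -0.0, -1.0]]
contact_force: [-0.0, 0.3, -0.4]
grip_width: 0.0619
grip_force: 30.0
```

```bash
python3 - <<'E'
from h import *
rel([.5495,-.0562,.195])
E
```

```text
pos [ 0.5484 -0.0562  0.1891] closing 100.8 tilt [ 0.  0. -1.] t 14.3833 j [-10.  18.  11. 109.  -4.  53. 104.] F [-0.   0.3 -0.4] w 0.0619 29.999636644497514
dp cm [-0.11 -0.02 -0.59]
```

>>> drive_tool:
  dp:
    - [-0.1,0,0.4]
    - [0.2,0,1.0]
    - [0.35,0,1.5]
    - [0.4,0,1.9]
    - [0.45,0,2.4]
    - [0.4,0,2.8]
    - [0.3,0,3.25]
    - [0,0,4.1]
  spin: [0,0,0,0,0,0,0,0]
  claw: [5,5,5,5,5,5,5,5]

```text
clock: 15.05
eef_pos: [0.5482, -0.0564, 0.1485]
eef_rot: [[-0.982, -0.187, 0.0], [-0.187, 0.982, 0.0], [-0.0, 0.0, -1.0]]
contact_force: [-3.8, -0.4, 4.8]
grip_width: 0.0617
grip_force: 30.0
```

```bash
python3 - <<'E'
from h import *
rel(None)
c=cap("wrist");p,u,v=pts(c,hsv(c,(95,60,30),(130,255,255)))
s=ctrl.get_state(); R=np.array(s["eef_rot"]); q=(p-s["eef_pos"])@R; k=(abs(q[:,0])<.05)&(abs(q[:,1])<.034)&(abs(q[:,2])<.06);q=q[k]
print(len(q),np.percentile(q,[.5,50,99.5],0).round(4).tolist())
d=cap("scene")["img"][180:340,240:420]
cv2.imwrite("pics/i.png",np.hstack([cv2.resize(c["img"],(400,300)),cv2.resize(d,(400,300))]))
E
```

```text
pos [ 0.5482 -0.0564  0.1485] closing 100.8 tilt [ 0.  0. -1.] t 15.05 j [ -9.  21.  11. 111.  -5.  48. 105.] F [-3.8 -0.4  4.8] w 0.0617 29.9977562762216
8468 [[-0.0181, -0.0311, -0.0333], [0.0021, -0.0016, -0.0182], [0.0252, 0.03, 0.0256]]
```

View pics/i.png

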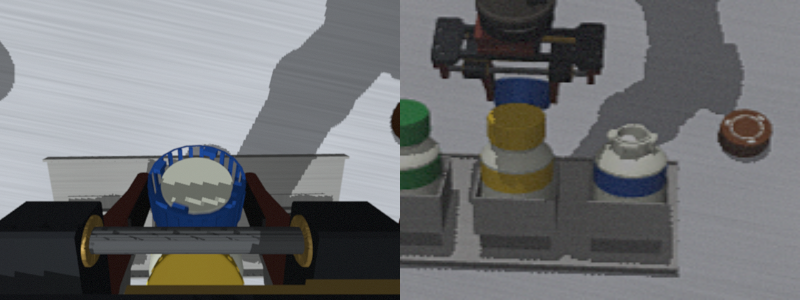

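The flip is working: the cap's open side now faces the robot, seen at (195,185) in the left half. I'll continue along the arc.

>>> drive_tool:
  dp:
    - [-0.3,0,0.4]
    - [-0.6,0,0.7]
    - [-0.95,0,1.0]
    - [-1.35,0,1.25]
    - [-1.8,0,1.45]
    - [-2.2,0,1.55]
    - [-2.6,0,1.6]
    - [-2.8,0,1.6]
  spin: [0,0,0,0,0,0,0,0]
  claw: [5,5,5,5,5,5,5,5]

```text
clock: 15.82
eef_pos: [0.5714, -0.0518, 0.129]
eef_rot: [[-0.982, -0.187, -0.01], [-0.187, 0.982, -0.001], [0.01, 0.001, -1.0]]
contact_force: [-9.9, -1.9, -8.4]
grip_width: 0.0611
grip_force: 30.0
```

```bash
cat >> h.py <<'E'
def side():
    "cap blob in tool x,z mm (x=front)"
    c=cap("wrist");p,u,v=pts(c,hsv(c,(95,60,30),(130,255,255)))
    s=ctrl.get_state(); R=np.array(s["eef_rot"]); q=(p-s["eef_pos"])@R; k=(abs(q[:,0])<.05)&(abs(q[:,1])<.034)&(abs(q[:,2])<.06);q=q[k]
    H,_,_=np.histogram2d(q[:,2],q[:,0],bins=[np.arange(-.044,.044,.004),np.arange(-.044,.044,.004)])
    for r,z in zip(H,np.arange(-44,44,4)): print("%4d "%z+"".join("#" if a>25 else "+" if a>3 else "." for a in r))
E
python3 - <<'E'
from h import *
rel(None);side()
E
```

```text
pos [ 0.5714 -0.0518  0.129 ] closing 100.8 tilt [-0.01  -0.001 -1.   ] t 15.8167 j [ -9.  25.  10. 109.  -6.  47. 105.] F [-9.9 -1.9 -8.4] w 0.0611 29.99460913837538
 -44 .....................
 -40 .....................
 -36 .....................
 -32 .....................
 -28 ........#########....
 -24 ........#########+...
 -20 ........#########....
 -16 ........#########....
 -12 ........#########....
  -8 ........+########....
  -4 ........++++++++#....
   0 ............+++##....
   4 .............+..+....
   8 ..............+++....
  12 ...............##....
  16 ..............+##....
  20 .............++++....
  24 .............+##.....
  28 .............+##.....
  32 .............+##.....
  36 .............+#+.....
```

>>> drive_tool:
  dp:
    - [1.2,0,0]
    - [2.4,0,0]
    - [2.4,0,-1]
    - [2.2,0,-1.6]
    - [1.5,0,-1.6]
    - [1,0,-1.6]
    - [0.5,0,-1.6]
    - [0,0,-1.6]
  spin: [0,0,0,0,0,0,0,0]
  claw: [5,5,5,5,5,5,5,5]

```text
clock: 16.53
eef_pos: [0.5739, -0.0514, 0.147]
eef_rot: [[-0.982, -0.187, -0.007], [-0.187, 0.982, -0.001], [0.007, 0.001, -1.0]]
contact_force: [-8.3, -2.2, 1.4]
grip_width: 0.0612
grip_force: 30.0
```

```bash
python3 - <<'E'
from h import *
rel(None);side()
E
```

```text
pos [ 0.5739 -0.0514  0.147 ] closing 100.8 tilt [-0.007 -0.001 -1.   ] t 16.5333 j [ -9.  24.  11. 108.  -6.  49. 105.] F [-8.3 -2.2  1.4] w 0.0612 29.996716676960204
 -44 .....................
 -40 .....................
 -36 .....................
 -32 ...........++........
 -28 ...........####+.....
 -24 ..........#########..
 -20 ..........##########.
 -16 ..........#########+.
 -12 ..........#########..
  -8 ........+++########..
  -4 .........++++++###+..
   0 .............+++++...
   4 .............+.++....
   8 .....................
  12 .....................
  16 .....................
  20 .....................
  24 ...+.................
  28 ...+.................
  32 .....................
  36 .....................
```

>>> drive_tool:
  dp:
    - [-0.3,0,0]
    - [-0.7,0,0]
    - [-0.9,0,0]
    - [-0.9,0,0]
    - [1,0,0]
    - [4,0,0]
    - [7,0,1]
    - [10,0,3]
  spin: [0,0,0,0,0,0,0,0]
  claw: [5,5,5,5,5,5,5,5]

```text
clock: 17.25
eef_pos: [0.4799, -0.0696, 0.1195]
eef_rot: [[-0.982, -0.188, 0.006], [-0.188, 0.982, 0.0], [-0.006, -0.001, -1.0]]
contact_force: [-0.2, 0.3, -1.1]
grip_width: 0.0613
grip_force: 30.0
```

```bash
python3 - <<'E'
from h import *
rel(None);side()
E
```

```text
pos [ 0.4799 -0.0696  0.1195] closing 100.8 tilt [ 0.006  0.    -1.   ] t 17.25 j [ -8.  18.  11. 121.  -5.  41. 107.] F [-0.2  0.3 -1.1] w 0.0613 30.00031699751645
 -44 .....................
 -40 .....................
 -36 ..........#+.........
 -32 .........#####.......
 -28 .........#######.....
 -24 ........+#########...
 -20 ........##########...
 -16 ........##########...
 -12 .......+++#######....
  -8 .......+.++.#####....
  -4 ..........+++++#.....
   0 ............++++.....
   4 .....................
   8 .....................
  12 .....................
  16 .....................
  20 .....................
  24 .....................
  28 .....................
  32 .....................
  36 .....................
```

>>> drive_tool:
  dp:
    - [0,0,2.5]
    - [0,0,5]
    - [0,0,7]
    - [0,0,8.2]
    - [0.3,0,8.7]
    - [0.8,0,8.9]
    - [1.4,0,9.1]
    - [2.0,0,9.4]
  spin: [0,0,0,0,0,0,0,0]
  claw: [5,5,5,5,5,5,5,5]

```text
clock: 17.97
eef_pos: [0.4746, -0.0707, 0.0297]
eef_rot: [[-0.981, -0.19, 0.029], [-0.19, 0.982, 0.002], [-0.028, -0.004, -1.0]]
contact_force: [14.0, 7.3, 38.3]
grip_width: 0.0618
grip_force: 30.0
```

```bash
python3 - <<'E'
from h import *
rel(None);side()
E
```

```text
pos [ 0.4746 -0.0707  0.0297] closing 101.0 tilt [ 0.029  0.002 -1.   ] t 17.9667 j [ -5.  27.   8. 126.  -8.  27. 110.] F [14.   7.3 38.3] w 0.0618 29.999702901695855
 -44 .....................
 -40 .........####+.......
 -36 .........#######+....
 -32 ........+#########...
 -28 ........##########...
 -24 ........##########...
 -20 ........+########....
 -16 .......+++++#####....
 -12 ..........+++++#+....
  -8 ............++#+.....
  -4 ..............+......
   0 .....................
   4 .....................
   8 .....................
  12 .....................
  16 .....................
  20 .............+.......
  24 ............+........
  28 ............#+.......
  32 .....................
  36 .....................
```

Dragging on the table slips instead of pivoting. I'll lift, spin half a turn, and use the rack's front edge as a stop for the lower rim.

>>> drive_tool:
  dp:
    - [-1,0,-2]
    - [-2,0,-6]
    - [-2,0,-9]
    - [-2,0,-9]
    - [-2,0,-9]
    - [-2,0,-9]
    - [-2,0,-9]
    - [-2,0,-9]
  spin: [0,6,13,20,27,34,41,48]
  claw: [5,5,5,5,5,5,5,5]

```text
clock: 18.68
eef_pos: [0.4794, -0.0693, 0.1143]
eef_rot: [[-0.793, 0.609, 0.001], [0.609, 0.793, -0.0], [-0.001, 0.001, -1.0]]
contact_force: [-0.7, -0.7, -0.5]
grip_width: 0.0616
grip_force: 30.0
```

>>> drive_tool:
  dp:
    - [0,0,0]
    - [0,0,0]
    - [0,0,0]
    - [0,0,0]
    - [0,0,0]
    - [0,0,0]
    - [0,0,0]
    - [0,0,0]
  spin: [7,14,21,28,35,42,49,56]
  claw: [5,5,5,5,5,5,5,5]

```text
clock: 19.35
eef_pos: [0.4794, -0.0693, 0.1143]
eef_rot: [[0.061, 0.998, 0.001], [0.998, -0.061, -0.001], [-0.001, 0.001, -1.0]]
contact_force: [-0.4, 0.6, -0.1]
grip_width: 0.0617
grip_force: 30.0
```

>>> drive_tool:
  dp:
    - [0,0,0]
    - [0,0,0]
    - [0,0,0]
    - [0,0,0]
    - [0,0,0]
    - [0,0,0]
    - [0,0,0]
    - [0,0,0]
  spin: [7,14,21,28,35,42,49,56]
  claw: [5,5,5,5,5,5,5,5]

```text
clock: 20.02
eef_pos: [0.4795, -0.0693, 0.1143]
eef_rot: [[0.861, 0.508, 0.001], [0.508, -0.861, -0.001], [0.001, 0.001, -1.0]]
contact_force: [0.2, -0.4, -0.2]
grip_width: 0.0616
grip_force: 30.0
```

```bash
python3 - <<'E'
from h import *
rel(None);side()
c=cap("top");P,_,_=pts(c); f=np.array([-.982,-.187]); s=(P[:,:2]-[.6055,-.0455])@f; w=(P[:,:2]-[.6055,-.0455])@np.array([-.187,.982])
for w0 in(-.06,.06):
  for a in np.arange(-.01,.09,.006):
    kk=(abs(w-w0)<.015)&(abs(s-a)<.003); print(round(a,3),np.median(P[kk,2]).round(3) if kk.any() else None,end="; ")
  print()
E
```

```text
pos [ 0.4795 -0.0693  0.1143] closing -59.4 tilt [ 0.001 -0.001 -1.   ] t 20.0167 j [-40.  27.  52. 123. -31.  44. -28.] F [ 0.2 -0.4 -0.2] w 0.0616 29.99307916383259
 -44 ...........+.........
 -40 ..........####.......
 -36 .........+#######....
 -32 .........##########..
 -28 .........##########..
 -24 ........+#########...
 -20 ........+#########...
 -16 ........+++++####....
 -12 ...........+#++#+....
  -8 .............+++.....
  -4 .............+.......
   0 .............+.......
   4 .....................
   8 .....................
  12 .....................
  16 .....................
  20 .....................
  24 .....................
  28 .....................
  32 .....................
  36 .....................
-0.01 None; -0.004 None; 0.002 None; 0.008 None; 0.014 None; 0.02 None; 0.026 None; 0.032 None; 0.038 None; 0.044 None; 0.05 None; 0.056 None; 0.062 None; 0.068 None; 0.074 None; 0.08 None; 0.086 None; 
-0.01 0.005; -0.004 0.005; 0.002 0.004; 0.008 0.005; 0.014 0.005; 0.02 0.004; 0.026 0.005; 0.032 0.005; 0.038 0.01; 0.044 0.002; 0.05 0.001; 0.056 0.001; 0.062 0.0; 0.068 0.001; 0.074 0.002; 0.08 0.001; 0.086 0.003;
```

>>> drive_tool:
  dp:
    - [0,0,-3]
    - [1.5,-1.2,-5]
    - [4,-3.2,-6]
    - [6,-4.8,-6]
    - [8,-6.4,-6]
    - [9.8,-7.7,-6]
    - [11,-8.8,-6]
    - [11.4,-9.0,-5.9]
  spin: [2,5,8,11,14,17,19.8,19.8]
  claw: [5,5,5,5,5,5,5,5]

```text
clock: 20.78
eef_pos: [0.5311, 0.0697, 0.1729]
eef_rot: [[0.98, 0.198, 0.001], [0.198, -0.98, -0.0], [0.0, 0.001, -1.0]]
contact_force: [0.1, -0.2, -0.1]
grip_width: 0.0615
grip_force: 30.0
```

```bash
cat >> h.py <<'E'
def relM():
    s=ctrl.get_state();d=(np.array(s["eef_pos"])-M)*1000;print("rel M: b %.1f w %.1f z %.1f"%(d[0]*.982+d[1]*.187,-d[0]*.187+d[1]*.982,d[2]))
E
python3 - <<'E'
from h import *
rel(None);relM();side()
E
```

```text
pos [0.5311 0.0697 0.1729] closing -78.6 tilt [ 0.001 -0.    -1.   ] t 20.7833 j [-60.  30.  61. 114. -32.  55. -61.] F [ 0.1 -0.2 -0.1] w 0.0615 30.001607788726687
rel M: b -60.4 w 3.1 z 11.9
 -44 .....................
 -40 ..........####+......
 -36 .........+#######....
 -32 .........##########..
 -28 .........##########..
 -24 .........#########+..
 -20 ........++########...
 -16 ........++#++####+...
 -12 ...........+##+#+....
  -8 .............++++....
  -4 .............+.......
   0 .....................
   4 .....................
   8 .....................
  12 .....................
  16 .....................
  20 .....................
  24 .....................
  28 .....................
  32 .....................
  36 .....................
```

>>> drive_tool:
  dp:
    - [1,0.3,0.2]
    - [1.8,0.3,0.25]
    - [2.4,0.3,0.25]
    - [2.8,0.3,0.25]
    - [3.2,0.3,0.25]
    - [3.6,0.3,0.25]
    - [4.0,0.3,0.3]
    - [4.4,0.3,0.4]
  spin: [0.4,0.4,0.4,0.4,0.4,0.4,0.4,0.4]
  claw: [5,5,5,5,5,5,5,5]

```text
clock: 21.5
eef_pos: [0.5707, 0.0709, 0.168]
eef_rot: [[0.983, 0.184, -0.006], [0.184, -0.983, 0.0], [-0.006, -0.002, -1.0]]
contact_force: [-7.5, -0.2, 2.7]
grip_width: 0.0614
grip_force: 30.0
```

```bash
python3 - <<'E'
from h import *
rel(None);relM();side()
E
```

```text
pos [0.5707 0.0709 0.168 ] closing -79.4 tilt [-0.006  0.    -1.   ] t 21.5 j [-55.  34.  59. 109. -34.  57. -60.] F [-7.5 -0.2  2.7] w 0.0614 30.00467544415642
rel M: b -21.3 w -3.2 z 7.0
 -44 .....................
 -40 ..........+###.......
 -36 ..........#####+.....
 -32 .........########....
 -28 ........+#########+..
 -24 ........+##########..
 -20 .......+++#########..
 -16 .......#++++######...
 -12 ...........+#####....
  -8 .....++.....+++#+....
  -4 .............++......
   0 .............+.......
   4 .....................
   8 .....................
  12 .....................
  16 .....................
  20 .....................
  24 .....................
  28 .....................
  32 .....................
  36 .....................
```

>>> drive_tool:
  dp:
    - [0.2,-0.3,0]
    - [0.4,-0.3,0]
    - [0.6,-0.3,0.1]
    - [0.8,-0.3,0.2]
    - [1.0,-0.3,0.3]
    - [1.2,-0.3,0.4]
    - [1.2,-0.3,0.4]
    - [1.2,-0.3,0.4]
  spin: [0,0,0,0,0,0,0,0]
  claw: [5,5,5,5,5,5,5,5]

```text
clock: 22.22
eef_pos: [0.5818, 0.0756, 0.1648]
eef_rot: [[0.983, 0.183, -0.006], [0.183, -0.983, 0.001], [-0.006, -0.002, -1.0]]
contact_force: [-10.2, -1.2, 6.7]
grip_width: 0.0614
grip_force: 30.0
```

```bash
python3 - <<'E'
from h import *
rel(None);relM();side()
c=cap("wrist")["img"];d=cap("scene")["img"][210:300,290:410]
cv2.imwrite("pics/j.png",np.hstack([cv2.resize(c,(400,300)),cv2.resize(d,(400,300))]))
E
```

```text
pos [0.5818 0.0756 0.1648] closing -79.4 tilt [-0.006  0.001 -1.   ] t 22.2167 j [-54.  35.  58. 108. -35.  58. -60.] F [-10.2  -1.2   6.7] w 0.0614 30.0166090474886
rel M: b -9.5 w -0.6 z 3.8
 -44 .....................
 -40 ............##.......
 -36 ..........+####......
 -32 .........+######.....
 -28 ........#########....
 -24 .......+##########...
 -20 .......++#+########..
 -16 .........+++#######..
 -12 ..........++######...
  -8 ...........+++###....
  -4 ............++++.....
   0 .............+..++...
   4 ................+....
   8 .....................
  12 .....................
  16 .....................
  20 .....................
  24 .....................
  28 .....................
  32 .....................
  36 .....................
```

View pics/j.png

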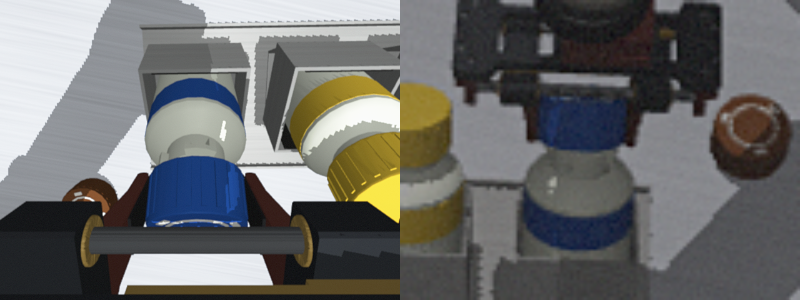

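The cap is hooked over the front of the neck and closing onto it: left half (195,190), right half (582,120). I'll push it on over.

>>> drive_tool:
  dp:
    - [0.2,0,0]
    - [0.4,0,0]
    - [0.6,0,0]
    - [0.8,0,0.1]
    - [1.0,0,0.2]
    - [1.1,0,0.4]
    - [1.1,0,0.6]
    - [1.1,0,0.6]
  spin: [0,0,0,0,0,0,0,0]
  claw: [5,5,5,5,5,5,5,5]

```text
clock: 23.03
eef_pos: [0.594, 0.0775, 0.1608]
eef_rot: [[0.983, 0.183, -0.004], [0.183, -0.983, 0.002], [-0.003, -0.002, -1.0]]
contact_force: [-12.6, -1.2, 20.0]
grip_width: 0.0613
grip_force: 30.0
```

```bash
python3 - <<'E'
from h import *
rel(None);relM();side()
E
```

```text
pos [0.594  0.0775 0.1608] closing -79.4 tilt [-0.004  0.002 -1.   ] t 23.0333 j [-53.  36.  57. 106. -36.  58. -60.] F [-12.6  -1.2  20. ] w 0.0613 30.001809860696085
rel M: b 2.8 w -1.0 z -0.2
 -44 .....................
 -40 ...........###.......
 -36 .........+#####......
 -32 .........######......
 -28 .........#######.....
 -24 ........++######+....
 -20 ..#.....++#######....
 -16 ###......++######....
 -12 #........++#######...
  -8 ..........++#+###....
  -4 ...........++++......
   0 ...........++........
   4 ...........+...+.....
   8 ..............+......
  12 .....................
  16 .....................
  20 .....................
  24 ....................+
  28 ..................+##
  32 ..................++#
  36 ...................+#
```

>>> drive_tool:
  dp:
    - [0.2,0,0]
    - [0.4,0,0.05]
    - [0.5,0,0.1]
    - [0.5,0,0.1]
    - [0.4,0,0]
    - [0.3,0,-0.1]
    - [0.2,0,-0.2]
    - [0.1,0,-0.3]
  spin: [0,0,0,0,0,0,0,0]
  claw: [5,5,5,5,5,5,5,5]

```text
clock: 23.75
eef_pos: [0.5969, 0.0787, 0.1623]
eef_rot: [[0.983, 0.184, 0.001], [0.184, -0.983, 0.0], [0.001, 0.0, -1.0]]
contact_force: [0.5, -0.9, -0.5]
grip_width: 0.0612
grip_force: 29.7
```

```bash
python3 - <<'E'
from h import *
rel(None);relM();side()
E
```

```text
pos [0.5969 0.0787 0.1623] closing -79.4 tilt [ 0.001  0.    -1.   ] t 23.75 j [-53.  36.  57. 106. -36.  58. -60.] F [ 0.5 -0.9 -0.5] w 0.0612 29.722951464582366
rel M: b 5.9 w -0.4 z 1.3
 -44 .....................
 -40 ...........###.......
 -36 .........+#####......
 -32 .........######......
 -28 .........#######.....
 -24 .+##....+#######.....
 -20 ###+....++######+....
 -16 #........+#######....
 -12 .........++#+####....
  -8 ..........+######....
  -4 ...........++.+......
   0 ...........+.........
   4 ...........+.........
   8 ..............+......
  12 .....................
  16 .....................
  20 .....................
  24 ....................+
  28 ..................+##
  32 ..................###
  36 ..................+##
```

Force is near zero and the cap is aligned with the neck, so I'll release gently and check.

>>> drive_tool:
  dp:
    - [0,0,0]
    - [0,0,0]
    - [0,0,0]
    - [0,0,0]
    - [0,0,0]
    - [0,0,0]
    - [0,0,0]
    - [0,0,0]
  spin: [0,0,0,0,0,0,0,0]
  claw: [6.4,6.6,6.8,7,7,7,7,7]

```text
clock: 24.47
eef_pos: [0.5964, 0.0787, 0.1621]
eef_rot: [[0.983, 0.184, 0.0], [0.184, -0.983, 0.0], [0.0, -0.0, -1.0]]
contact_force: [-0.2, 0.6, -0.3]
grip_width: 0.0699
grip_force: 0.0
```

```bash
python3 - <<'E'
from h import *
def lk(n):
    c=cap(n);p,u,v=pts(c,hsv(c,(95,60,30),(130,255,255)));g=p-M;w=(np.linalg.norm(g-np.outer(g@A,A),axis=1)<.04)&(g@A>-.02)&(g@A<.06);q=g[w]
    h=q@A;ra=np.linalg.norm(q-np.outer(h,A),axis=1);print(n,len(q),"axial pct",np.percentile(h*1000,[2,20,50,80,98]).round(1))
rel(None);relM();side();lk("wrist");lk("scene");lk("top")
E
```

```text
pos [0.5964 0.0787 0.1621] closing -79.4 tilt [ 0.  0. -1.] t 24.4667 j [-53.  36.  57. 106. -36.  58. -60.] F [-0.2  0.6 -0.3] w 0.0699 0.0
rel M: b 5.4 w -0.3 z 1.1
 -44 .....................
 -40 ...........###.......
 -36 .........#####+......
 -32 .........######......
 -28 .........######......
 -24 ..+#.....#######.....
 -20 ####.....+######.....
 -16 #+........#######....
 -12 ..........+######....
  -8 ...........######....
  -4 ...........+#+.......
   0 .....................
   4 .....................
   8 ..............+......
  12 .....................
  16 .....................
  20 .....................
  24 ....................+
  28 ..................+##
  32 ..................+##
  36 ..................+##
wrist 14647 axial pct [-1.9  8.2 21.5 29.9 30.6]
scene 408 axial pct [-1.7  7.  21.3 30.9 33. ]
top 404 axial pct [27.9 29.9 31.6 32.8 34.9]
```

The cap is on the neck, resting on the catch tops (rim about 3 mm below the tub rim). I'll lift off, undo the half turn so the wrist camera sees the cap's top again, then come back.

>>> drive_tool:
  dp:
    - [0,0,-2]
    - [0,0,-4]
    - [0,0,-6]
    - [0,0,-6]
    - [0,0,-6]
    - [0,0,-6]
    - [0,0,-6]
    - [0,0,-6]
  spin: [0,0,0,-7,-14,-21,-28,-35]
  claw: [8,8,8,8,8,8,8,8]

```text
clock: 25.33
eef_pos: [0.5963, 0.0787, 0.2222]
eef_rot: [[0.695, 0.719, 0.0], [0.719, -0.695, 0.0], [0.0, 0.0, -1.0]]
contact_force: [0.4, 0.1, 0.1]
grip_width: 0.0799
grip_force: 0.0
```

>>> drive_tool:
  dp:
    - [0,0,0]
    - [0,0,0]
    - [0,0,0]
    - [0,0,0]
    - [0,0,0]
    - [0,0,0]
    - [0,0,0]
    - [0,0,0]
  spin: [-7,-14,-21,-28,-35,-42,-49,-56]
  claw: [8,8,8,8,8,8,8,8]

```text
clock: 26.0
eef_pos: [0.5963, 0.0786, 0.2221]
eef_rot: [[-0.207, 0.978, -0.0], [0.978, 0.207, -0.0], [-0.0, -0.0, -1.0]]
contact_force: [0.4, -0.7, -0.4]
grip_width: 0.0799
grip_force: 0.0
```

>>> drive_tool:
  dp:
    - [0,0,0]
    - [0,0,0]
    - [0,0,0]
    - [0,0,0]
    - [0,0,0]
    - [0,0,0]
    - [0,0,0]
    - [0,0,0]
  spin: [-7,-14,-21,-28,-35,-42,-49,-56]
  claw: [8,8,8,8,8,8,8,8]

```text
clock: 26.67
eef_pos: [0.5963, 0.0786, 0.2221]
eef_rot: [[-0.927, 0.376, -0.0], [0.376, 0.927, -0.0], [0.0, -0.0, -1.0]]
contact_force: [-0.7, -1.8, 1.2]
grip_width: 0.0801
grip_force: 0.0
```

>>> drive_tool:
  dp:
    - [0,0,0]
    - [0,0,0]
    - [0,0,0]
    - [0,0,0]
    - [0,0,0]
    - [0,0,0]
    - [0,0,0]
    - [0,0,0]
  spin: [-7,-14,-21,-28,-33,-33,-33,-33]
  claw: [8,8,8,8,8,8,8,8]

```text
clock: 27.33
eef_pos: [0.5964, 0.0786, 0.2221]
eef_rot: [[-0.983, -0.181, -0.0], [-0.181, 0.983, -0.0], [0.0, -0.0, -1.0]]
contact_force: [-0.4, -0.3, -0.1]
grip_width: 0.0797
grip_force: 0.0
```

```bash
python3 - <<'E'
from h import *
look(); relM(); rel([.5864,.0771,.160])
E
```

```text
pos [0.5964 0.0786 0.2221] closing 100.4 tilt [-0. -0. -1.] t 27.3333 j [-27.  21.  17. 101.  -7.  59.  94.] F [-0.4 -0.3 -0.1] w 0.0797 0.0
Fax 0.11
n 6404 cc [0.5789 0.0757 0.1883] nrm [-0.415 -0.087  0.906] off 0.6 rim mm -4.0
marks [34, 6, 4, 4, 3, 1, 0, 0, 0, 0, 0, 0, 0, 0, 0, 0, 15, 37, 36, 36, 21, 0, 0, 1, 1, 0, 0, 2, 0, 0, 2, 0, 1, 1, 0, 1, 0, 0, 34, 45, 47, 39, 1, 0, 0, 0, 0, 4, 4, 4, 8, 9, 8, 12, 12, 9, 12, 52, 49, 57]
rel M: b 5.4 w -0.3 z 61.0
pos [0.5964 0.0787 0.222 ] closing 100.5 tilt [-0. -0. -1.] t 27.3833 j [-27.  21.  17. 101.  -7.  59.  94.] F [ 0.9  1.1 -0.4] w 0.0798 0.0
dp cm [1.01 0.03 6.2 ]
```

>>> drive_tool:
  dp:
    - [1.5,0,0]
    - [1.5,0,1]
    - [1.5,0,2.5]
    - [1.5,0,3.6]
    - [1.5,0,4.1]
    - [1.5,0,4.1]
    - [1.5,0,4.1]
    - [1.5,0,4.1]
  spin: [-4,-8,-12,-12,-12,-12,-12,-12]
  claw: [8,8,8,8,8,6.5,5,5]

```text
clock: 28.05
eef_pos: [0.5821, 0.0761, 0.1816]
eef_rot: [[-0.924, -0.383, 0.001], [-0.383, 0.924, 0.0], [-0.001, -0.0, -1.0]]
contact_force: [-1.0, 0.9, 1.3]
grip_width: 0.0637
grip_force: 0.3
```

>>> drive_tool:
  dp:
    - [0,0,0]
    - [0,0,0]
    - [-0.06,0,0.15]
    - [-0.12,0,0.3]
    - [-0.12,0,0.3]
    - [-0.12,0,0.3]
    - [-0.12,0,0.3]
    - [-0.12,0,0.3]
  spin: [0,0,0,0,0,0,0,0]
  claw: [5,5,5,5,5,5,5,5]

```text
clock: 28.72
eef_pos: [0.5826, 0.0758, 0.1799]
eef_rot: [[-0.923, -0.384, -0.0], [-0.384, 0.923, 0.0], [0.0, 0.0, -1.0]]
contact_force: [-6.4, -2.4, 12.5]
grip_width: 0.0617
grip_force: 29.9
```

```bash
python3 - <<'E'
from h import *
look(); relM()
E
```

```text
pos [0.5826 0.0758 0.1799] closing 112.6 tilt [-0.  0. -1.] t 28.7167 j [-25.  23.  14. 105.  -7.  53. 105.] F [-6.4 -2.4 12.5] w 0.0617 29.896660515269105
Fax 14.17
n 9409 cc [0.5789 0.0754 0.1868] nrm [-0.425 -0.108  0.899] off 1.9 rim mm -5.4
marks [26, 10, 4, 5, 1, 0, 0, 0, 0, 0, 0, 0, 0, 0, 1, 1, 18, 45, 38, 34, 19, 0, 0, 0, 0, 0, 0, 0, 0, 0, 0, 0, 0, 0, 0, 0, 0, 0, 30, 71, 72, 76, 10, 5, 10, 12, 14, 21, 20, 22, 29, 26, 29, 27, 30, 21, 32, 95, 90, 86]
rel M: b -8.6 w -0.6 z 18.9
```

Fingertip grip keeps the cap within 1.9° of the axis. 14 N of press says it is on the catch tops; next I turn clockwise to find the gaps.

>>> drive_tool:
  dp:
    - [0,0,0]
    - [0,0,0]
    - [0,0,0]
    - [0,0,0]
    - [0,0,0]
    - [0,0,0]
    - [0,0,0]
    - [0,0,0]
  spin: [2,4,6,8,10,12,12,12]
  claw: [5,5,5,5,5,5,5,5]

```text
clock: 29.43
eef_pos: [0.5825, 0.0762, 0.1808]
eef_rot: [[-0.983, -0.183, -0.0], [-0.183, 0.983, 0.001], [0.0, 0.001, -1.0]]
contact_force: [-9.1, -2.2, 21.3]
grip_width: 0.0615
grip_force: 29.9
```

```bash
python3 - <<'E'
from h import *
look()
E
```

```text
pos [0.5825 0.0762 0.1808] closing 100.6 tilt [-0.     0.001 -1.   ] t 29.4333 j [-27.  23.  17. 105.  -8.  53.  95.] F [-9.1 -2.2 21.3] w 0.0615 29.918208381768636
Fax 23.3
n 9606 cc [0.5782 0.0754 0.1884] nrm [-0.409 -0.042  0.912] off 2.2 rim mm -3.7
marks [92, 87, 27, 12, 9, 7, 6, 0, 0, 0, 0, 0, 0, 0, 0, 0, 0, 2, 48, 52, 49, 48, 1, 0, 0, 0, 0, 0, 0, 0, 0, 0, 0, 0, 0, 0, 0, 0, 0, 1, 68, 72, 70, 45, 0, 0, 0, 0, 3, 5, 8, 11, 18, 17, 16, 19, 22, 18, 24, 100]
```

>>> drive_tool:
  dp:
    - [0,0,0]
    - [0,0,0]
    - [0,0,0]
    - [0,0,0]
    - [0,0,0]
    - [0,0,0]
    - [0,0,0]
    - [0,0,0]
  spin: [2,4,6,8,10,12,12,12]
  claw: [5,5,5,5,5,5,5,5]

```text
clock: 30.15
eef_pos: [0.5823, 0.0762, 0.1803]
eef_rot: [[-1.0, 0.025, -0.001], [0.025, 1.0, 0.001], [0.001, 0.001, -1.0]]
contact_force: [-7.9, -2.2, 17.3]
grip_width: 0.0617
grip_force: 30.0
```

```bash
python3 - <<'E'
from h import *
look()
E
```

```text
pos [0.5823 0.0762 0.1803] closing 88.6 tilt [-0.001  0.001 -1.   ] t 30.15 j [-29.  23.  20. 105. -10.  53.  84.] F [-7.9 -2.2 17.3] w 0.0617 30.034564565867186
Fax 19.1
n 9644 cc [0.5776 0.0755 0.1893] nrm [-0.386  0.     0.922] off 4.9 rim mm -2.6
marks [52, 107, 104, 95, 30, 26, 25, 22, 17, 9, 8, 3, 0, 0, 0, 0, 0, 0, 0, 38, 56, 52, 46, 13, 0, 0, 0, 0, 0, 0, 0, 0, 0, 0, 0, 0, 0, 3, 0, 0, 0, 12, 54, 56, 52, 33, 0, 0, 0, 0, 1, 6, 6, 13, 18, 19, 24, 32, 33, 31]
```

>>> drive_tool:
  dp:
    - [0.04,0,-0.09]
    - [0.08,0,-0.18]
    - [0.08,0,-0.18]
    - [0.08,0,-0.18]
    - [0.08,0,-0.18]
    - [0.08,0,-0.18]
    - [0.08,0,-0.18]
    - [0.08,0,-0.18]
  spin: [0,0,0,0,0,0,-4,-9]
  claw: [5,5,6.3,6.5,6.8,7.2,7.2,7.2]

```text
clock: 30.87
eef_pos: [0.582, 0.0767, 0.1796]
eef_rot: [[-0.991, -0.136, -0.0], [-0.136, 0.991, -0.0], [0.0, -0.0, -1.0]]
contact_force: [0.1, 0.4, -0.6]
grip_width: 0.0719
grip_force: 0.0
```

```bash
python3 - <<'E'
from h import *
look()
E
```

```text
pos [0.582  0.0767 0.1796] closing 97.8 tilt [-0. -0. -1.] t 30.8667 j [-27.  23.  18. 105.  -8.  53.  92.] F [ 0.1  0.4 -0.6] w 0.0719 0.0
Fax -0.62
n 9861 cc [0.5779 0.0754 0.1879] nrm [-0.415 -0.083  0.906] off 0.4 rim mm -4.0
marks [71, 78, 77, 39, 32, 33, 28, 15, 5, 0, 0, 0, 0, 0, 0, 0, 0, 0, 0, 12, 6, 0, 0, 0, 0, 0, 0, 0, 0, 0, 0, 0, 0, 0, 0, 0, 0, 0, 1, 0, 0, 0, 0, 64, 74, 72, 44, 14, 30, 32, 31, 35, 34, 32, 35, 36, 34, 35, 33, 36]
```

>>> drive_tool:
  dp:
    - [0,0,0]
    - [0,0,0]
    - [0,0,0]
    - [0,0,0]
    - [0,0,0]
    - [0,0,0]
    - [0,0,0]
    - [0,0,0]
  spin: [-5,-10,-15,-15,-15,-15,-15,-15]
  claw: [7.2,7.2,7.2,6,5,5,5,5]

```text
clock: 31.58
eef_pos: [0.5819, 0.0765, 0.1798]
eef_rot: [[-0.924, -0.383, -0.0], [-0.383, 0.924, -0.0], [0.0, -0.0, -1.0]]
contact_force: [-0.2, -0.5, -0.1]
grip_width: 0.0615
grip_force: 29.8
```

>>> drive_tool:
  dp:
    - [-0.05,0,0.12]
    - [-0.1,-0.02,0.23]
    - [-0.1,-0.02,0.23]
    - [-0.1,-0.02,0.23]
    - [-0.1,-0.02,0.23]
    - [-0.1,-0.02,0.23]
    - [-0.1,-0.02,0.23]
    - [-0.1,-0.02,0.23]
  spin: [0,0,2,4,6,8,10,12]
  claw: [5,5,5,5,5,5,5,5]

```text
clock: 32.25
eef_pos: [0.5812, 0.0767, 0.179]
eef_rot: [[-0.983, -0.182, -0.004], [-0.182, 0.983, 0.001], [0.003, 0.001, -1.0]]
contact_force: [-13.1, -1.6, 18.5]
grip_width: 0.0616
grip_force: 30.0
```

```bash
python3 - <<'E'
from h import *
look()
E
```

```text
pos [0.5812 0.0767 0.179 ] closing 100.5 tilt [-0.004  0.001 -1.   ] t 32.25 j [-27.  23.  17. 105.  -8.  53.  94.] F [-13.1  -1.6  18.5] w 0.0616 29.97912764087232
Fax 22.34
n 10009 cc [0.577  0.0751 0.1884] nrm [-0.41  -0.031  0.912] off 2.8 rim mm -3.2
marks [39, 39, 55, 56, 45, 37, 34, 33, 29, 16, 7, 0, 0, 0, 0, 1, 0, 0, 0, 0, 1, 0, 0, 0, 0, 0, 0, 0, 0, 0, 0, 0, 0, 0, 1, 1, 0, 0, 0, 0, 2, 0, 0, 0, 0, 47, 72, 83, 64, 27, 37, 34, 33, 39, 35, 37, 39, 35, 41, 40]
```

>>> drive_tool:
  dp:
    - [0,0,0]
    - [0,0,0]
    - [0,0,0]
    - [0,0,0]
    - [0,0,0]
    - [0,0,0]
    - [0,0,0]
    - [0,0,0]
  spin: [2,4,6,8,10,12,12,12]
  claw: [5,5,5,5,5,5,5,5]

```text
clock: 32.97
eef_pos: [0.5812, 0.078, 0.1791]
eef_rot: [[-1.0, 0.024, -0.003], [0.024, 1.0, 0.002], [0.003, 0.002, -1.0]]
contact_force: [-10.6, 1.3, 17.7]
grip_width: 0.0615
grip_force: 29.9
```

```bash
python3 - <<'E'
from h import *
look()
E
```

```text
pos [0.5812 0.078  0.1791] closing 88.6 tilt [-0.003  0.002 -1.   ] t 32.9667 j [-29.  23.  20. 105. -10.  53.  84.] F [-10.6   1.3  17.7] w 0.0615 29.90239299251698
Fax 20.37
n 10089 cc [0.5763 0.0755 0.1894] nrm [-0.403  0.016  0.915] off 5.6 rim mm -2.0
marks [35, 45, 37, 42, 40, 38, 39, 38, 38, 37, 37, 33, 31, 10, 2, 0, 0, 0, 0, 0, 1, 11, 4, 0, 0, 0, 0, 0, 0, 0, 0, 0, 0, 0, 0, 0, 1, 5, 0, 0, 0, 0, 0, 0, 0, 0, 0, 24, 53, 48, 43, 5, 18, 28, 30, 38, 34, 38, 43, 41]
```

>>> drive_tool:
  dp:
    - [0.04,0,-0.09]
    - [0.08,0,-0.18]
    - [0.08,0,-0.18]
    - [0.08,0,-0.18]
    - [0.08,0,-0.18]
    - [0.08,0,-0.18]
    - [0.08,0,-0.18]
    - [0.08,0,-0.18]
  spin: [0,0,0,0,0,0,-6,-12]
  claw: [5,5,6.3,6.5,6.8,7.2,7.2,7.2]

```text
clock: 33.68
eef_pos: [0.5823, 0.0766, 0.1792]
eef_rot: [[-0.982, -0.188, 0.0], [-0.188, 0.982, -0.0], [0.0, -0.0, -1.0]]
contact_force: [-0.1, -0.2, -0.1]
grip_width: 0.0715
grip_force: 0.0
```

```bash
python3 - <<'E'
from h import *
look()
E
```

```text
pos [0.5823 0.0766 0.1792] closing 100.9 tilt [ 0. -0. -1.] t 33.6833 j [-27.  23.  17. 105.  -8.  53.  95.] F [-0.1 -0.2 -0.1] w 0.0715 0.0
Fax -0.03
  return _methods._mean(a, axis=axis, dtype=dtype,
  ret = ret.dtype.type(ret / rcount)
h.py:36: RuntimeWarning: Mean of empty slice.
  q=p[k];cc=q.mean(0);nn=np.linalg.svd(q-cc,full_matrices=False)[2][2];nn*=np.sign(nn[2]);k=abs((p-cc)@nn)<.003
  ret = um.true_divide(
Traceback (most recent call last):
  File "h.py", line 36, in look
    q=p[k];cc=q.mean(0);nn=np.linalg.svd(q-cc,full_matrices=False)[2][2];nn*=np.sign(nn[2]);k=abs((p-cc)@nn)<.003
                           ~~~~~~~~~~~~~~~~~~~~~~~~~~~~~~~~~~~~~~~~~~^^^
IndexError: index 2 is out of bounds for axis 0 with size 0
```

>>> drive_tool:
  dp:
    - [0,0,0]
    - [0,0,0]
    - [0,0,0]
    - [0,0,0]
    - [0,0,0]
    - [0,0,0]
    - [0,0,0]
    - [0,0,0]
  spin: [-6,-12,-12,-12,-12,-12,-12,-12]
  claw: [7.2,7.2,7.2,6,5,5,5,5]

```text
clock: 34.4
eef_pos: [0.5821, 0.0768, 0.1794]
eef_rot: [[-0.924, -0.383, -0.0], [-0.383, 0.924, -0.0], [0.0, -0.0, -1.0]]
contact_force: [-0.7, 0.7, 0.4]
grip_width: 0.0501
grip_force: 0.0
```

>>> drive_tool:
  dp:
    - [-0.05,0,0.12]
    - [-0.08,-0.02,0.18]
    - [-0.08,-0.02,0.18]
    - [-0.08,-0.02,0.18]
    - [-0.08,-0.02,0.18]
    - [-0.08,-0.02,0.18]
    - [-0.08,-0.02,0.18]
    - [-0.08,-0.02,0.18]
  spin: [0,0,2,4,6,8,10,12]
  claw: [5,5,5,5,5,5,5,5]

```text
clock: 35.07
eef_pos: [0.5829, 0.0769, 0.1775]
eef_rot: [[-0.983, -0.182, -0.0], [-0.182, 0.983, -0.0], [0.0, 0.0, -1.0]]
contact_force: [-0.3, 0.5, -0.2]
grip_width: 0.0502
grip_force: 0.0
```

```bash
python3 - <<'E'
from h import *
look()
E
```

```text
pos [0.5829 0.0769 0.1775] closing 100.5 tilt [-0. -0. -1.] t 35.0667 j [-27.  23.  17. 105.  -8.  53.  94.] F [-0.3  0.5 -0.2] w 0.0502 0.0
Fax -0.13
  return _methods._mean(a, axis=axis, dtype=dtype,
  ret = ret.dtype.type(ret / rcount)
h.py:36: RuntimeWarning: Mean of empty slice.
  q=p[k];cc=q.mean(0);nn=np.linalg.svd(q-cc,full_matrices=False)[2][2];nn*=np.sign(nn[2]);k=abs((p-cc)@nn)<.003
  ret = um.true_divide(
Traceback (most recent call last):
  File "h.py", line 36, in look
    q=p[k];cc=q.mean(0);nn=np.linalg.svd(q-cc,full_matrices=False)[2][2];nn*=np.sign(nn[2]);k=abs((p-cc)@nn)<.003
                           ~~~~~~~~~~~~~~~~~~~~~~~~~~~~~~~~~~~~~~~~~~^^^
IndexError: index 2 is out of bounds for axis 0 with size 0
```

The cap popped off again on release. I'll locate it, and with the neck bare, measure the catch angles from wrist depth.

```bash
python3 - <<'E'
from h import *
for n in("top","scene","wrist"):
    c=cap(n);p,u,v=pts(c,hsv(c,(95,60,30),(130,255,255)))
    k=(p[:,2]>-.01)&(p[:,2]<.25)&(p[:,0]>.3)&(p[:,0]<.9)&(abs(p[:,1])<.6);q=p[k]
    m=np.zeros((480,640),np.uint8);m[v[k],u[k]]=1
    K,l,st,ce=cv2.connectedComponentsWithStats(m)
    for i in range(1,K):
        if st[i,4]>100:
            r=p[k][l[v[k],u[k]]==i]; print(n,st[i,4],ce[i].round(),np.percentile(r,[2,50,98],0).round(3).tolist())
c=cap("wrist");P,U,V=pts(c);e=np.cross(A,[1,0,0]);e/=np.linalg.norm(e);f=np.cross(e,A)
D=P-M;h=D@A*1000;r=np.hypot(D@e,D@f)*1000;ang=np.degrees(np.arctan2(-(D@e),D@f))
k=(r>23.5)&(r<26)&(h>-12)&(h<3)
for a in range(-180,180,8):
    kk=k&(ang>=a)&(ang<a+8); print(a,kk.sum(),np.percentile(h[kk],85).round(1) if kk.sum()>3 else None,end="; ")
cv2.imwrite("pics/k.png",np.hstack([cv2.resize(c["img"],(400,300)),cv2.resize(cap("scene")["img"][150:360,200:480],(400,300))]))
E
```

```text
scene 326 [343. 278.] [[0.613, 0.045, 0.102], [0.641, 0.088, 0.122], [0.651, 0.122, 0.137]]
wrist 2694 [330. 143.] [[0.488, 0.046, -0.0], [0.524, 0.077, 0.034], [0.55, 0.106, 0.048]]
-180 38 -3.2; -172 40 -3.4; -164 14 -3.4; -156 4 -3.7; -148 1 None; -140 0 None; -132 7 -3.7; -124 38 -3.2; -116 39 -3.2; -108 40 -3.2; -100 38 -3.2; -92 32 -3.2; -84 20 -3.1; -76 0 None; -68 0 None; -60 0 None; -52 0 None; -44 0 None; -36 0 None; -28 0 None; -20 0 None; -12 0 None; -4 0 None; 4 0 None; 12 0 None; 20 0 None; 28 0 None; 36 0 None; 44 0 None; 52 0 None; 60 0 None; 68 23 -3.3; 76 39 -3.5; 84 43 -3.3; 92 38 -3.7; 100 39 -3.4; 108 38 -3.4; 116 6 -3.7; 124 5 -3.5; 132 10 -3.7; 140 14 -3.8; 148 22 -3.3; 156 37 -3.5; 164 38 -3.2; 172 40 -3.3;
```

View pics/k.png

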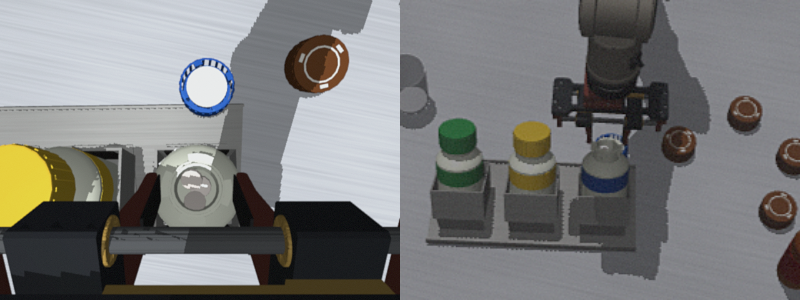

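The cap is again upside down against the rack's front lip, at left-half (207,86). This time I'll read the lug angles so it can be mounted with its lugs in the gaps and turned without letting go. I move above it.

>>> drive_tool:
  dp:
    - [0,0,-2.5]
    - [1.5,0,-4]
    - [4,0,-4]
    - [6.4,0.5,-4]
    - [6.4,0.8,-1]
    - [6.4,1,2]
    - [6.4,1,4]
    - [6.4,1,4.5]
  spin: [0,0,0,0,0,0,0,0]
  claw: [8.7,8.7,8.7,8.7,8.7,8.7,8.7,8.7]

```text
clock: 36.03
eef_pos: [0.516, 0.0747, 0.1298]
eef_rot: [[-0.983, -0.185, -0.005], [-0.185, 0.983, -0.001], [0.005, -0.0, -1.0]]
contact_force: [0.1, -0.8, 0.6]
grip_width: 0.0872
grip_force: 0.0
```

```bash
python3 - <<'E'
from h import *
c=cap("wrist");p,u,v=pts(c,hsv(c,(95,60,30),(130,255,255)))
k=(p[:,2]>.028)&(p[:,2]<.06)&(p[:,0]>.45)&(p[:,0]<.57)&(p[:,1]>.02)&(p[:,1]<.14);p=p[k]
# rim plane: fit upper envelope
n=np.array([-.19,-.04,.98]);n/=np.linalg.norm(n)
for _ in range(6):
    h=p@n;q=p[h>np.percentile(h,97)-.0025];cc=q.mean(0);nn=np.linalg.svd(q-cc,full_matrices=False)[2][2];n=nn*np.sign(nn[2])
print("plane",n.round(3),len(q))
# circle centre in plane: outer edge
e=np.cross(n,[1,0,0]);e/=np.linalg.norm(e);f=np.cross(e,n)
xy=np.c_[(q-cc)@f,(q-cc)@e]
(cx,cy),R=cv2.minEnclosingCircle((xy*1000).astype(np.float32)); C=cc+f*cx/1000+e*cy/1000
print("C",C.round(4),"R",R)
P,U,V=pts(c);D=P-C;h=D@n*1000;x,y=D@f,D@e;r=np.hypot(x,y)*1000
wa=np.degrees(np.arctan2(D[:,1],D[:,0]))
for lo,hi in((24.5,27.5),):
    k=(r>lo)&(r<hi)
    for a in range(-180,180,6):
        kk=k&(wa>=a)&(wa<a+6); print(a,kk.sum(),(abs(h[kk])<2).mean().round(2) if kk.any() else None,end="; ")
rel([C[0]-n[0]*.01,C[1]-n[1]*.01,.030])
E
```

```text
plane [-0.25  -0.051  0.967] 1456
C [0.5163 0.0756 0.0402] R 30.95004653930664
-180 53 0.0; -174 61 0.0; -168 60 0.0; -162 57 0.04; -156 63 0.33; -150 123 0.17; -144 353 0.06; -138 714 0.01; -132 33 0.0; -126 15 0.0; -120 16 0.0; -114 17 0.0; -108 14 0.0; -102 17 0.0; -96 19 0.0; -90 17 0.0; -84 16 0.0; -78 21 0.0; -72 26 0.19; -66 43 0.51; -60 36 0.61; -54 27 0.74; -48 8 0.25; -42 12 0.0; -36 18 0.0; -30 18 0.0; -24 17 0.0; -18 20 0.0; -12 18 0.0; -6 19 0.0; 0 18 0.0; 6 20 0.0; 12 18 0.0; 18 16 0.25; 24 26 0.77; 30 26 0.77; 36 35 0.57; 42 29 0.28; 48 18 0.0; 54 19 0.0; 60 21 0.0; 66 21 0.0; 72 19 0.0; 78 19 0.0; 84 20 0.0; 90 20 0.0; 96 13 0.0; 102 4 0.0; 108 8 0.75; 114 27 0.78; 120 38 0.58; 126 38 0.55; 132 15 0.0; 138 15 0.0; 144 15 0.0; 150 97 0.0; 156 698 0.0; 162 312 0.0; 168 121 0.0; 174 56 0.0; pos [0.5166 0.0746 0.1305] closing 100.6 tilt [-0.004 -0.001 -1.   ] t 36.0833 j [-28.  21.  16. 116.  -8.  44.  93.] F [-0.1 -0.  -0.5] w 0.087 0.0
dp cm [-0.29  0.12 10.05]
```

>>> drive_tool:
  dp:
    - [-0.1,0.1,3.5]
    - [-0.2,0.1,7]
    - [-0.2,0.1,9.5]
    - [-0.2,0.1,10]
    - [-0.2,0.1,10]
    - [-0.2,0.1,10]
    - [-0.2,0.1,10]
    - [-0.2,0.1,10]
  spin: [0,0,0,0,0,0,0,0]
  claw: [8.7,8.7,8.7,8,6.5,5,5,5]

```text
clock: 36.75
eef_pos: [0.5215, 0.0765, 0.0345]
eef_rot: [[-0.983, -0.184, 0.003], [-0.184, 0.983, 0.001], [-0.004, 0.0, -1.0]]
contact_force: [0.6, -0.5, 2.8]
grip_width: 0.0615
grip_force: 30.0
```

>>> drive_tool:
  dp:
    - [0,0,0]
    - [0,0,0]
    - [1,0,-1.5]
    - [3.5,0,-2]
    - [6.5,0,-2]
    - [8,0,-1]
    - [8,0,0.5]
    - [8,0,1]
  spin: [0,0,0,0,0,0,0,0]
  claw: [5,5,5,5,5,5,5,5]

```text
clock: 37.42
eef_pos: [0.4424, 0.0618, 0.0233]
eef_rot: [[-0.983, -0.184, 0.004], [-0.184, 0.983, 0.001], [-0.004, 0.0, -1.0]]
contact_force: [2.8, -1.3, 12.9]
grip_width: 0.0614
grip_force: 30.0
```

>>> drive_tool:
  dp:
    - [0,0,0]
    - [0,0,0]
    - [0,0,0]
    - [0,0,0]
    - [0,0,0]
    - [0,0,0]
    - [0,0,0]
    - [0,0,0]
  spin: [0,0,0,7,14,21,28,35]
  claw: [6.5,7.5,8.3,8.7,8.7,8.7,8.7,8.7]

```text
clock: 38.08
eef_pos: [0.4415, 0.0617, 0.023]
eef_rot: [[-0.908, 0.419, 0.0], [0.419, 0.908, 0.0], [-0.0, 0.001, -1.0]]
contact_force: [-0.4, -0.4, 0.7]
grip_width: 0.0868
grip_force: 0.0
```

```bash
python3 - <<'E'
from h import *
rel(None)
c=cap("wrist");p,u,v=pts(c,hsv(c,(95,60,30),(130,255,255)))
s=ctrl.get_state();k=(p[:,2]>.028)&(p[:,2]<.06)&(np.linalg.norm(p[:,:2]-s["eef_pos"][:2],axis=1)<.05);p=p[k]
(cx,cy),R=cv2.minEnclosingCircle((p[:,:2]*1000).astype(np.float32));C=np.array([cx,cy])/1000;print(C,R,np.percentile(p[:,2],[5,50,95]).round(3))
P,U,V=pts(c);D=P[:,:2]-C;r=np.hypot(*D.T)*1000;wa=np.degrees(np.arctan2(D[:,1],D[:,0]));k=(r>24.5)&(r<27.5)
for a in range(-180,180,6):
    kk=k&(wa>=a)&(wa<a+6); q=(P[kk,2]>.0305)&(P[kk,2]<.04); print(a,q.mean().round(1) if kk.any() else None,end=";")
rel([C[0],C[1],.022])
E
```

```text
pos [0.4415 0.0617 0.023 ] closing 65.3 tilt [ 0.  0. -1.] t 38.0833 j [-34.  27.  22. 130. -22.  26.  71.] F [-0.4 -0.4  0.7] w 0.0868 0.0
[0.44071884 0.06132863] 31.7679500579834 [0.03  0.033 0.034]
-180 0.0;-174 0.0;-168 0.0;-162 1.0;-156 0.9;-150 0.8;-144 0.9;-138 1.0;-132 None;-126 None;-120 0.0;-114 0.0;-108 0.0;-102 0.0;-96 0.0;-90 None;-84 None;-78 None;-72 0.8;-66 0.8;-60 0.0;-54 None;-48 None;-42 None;-36 None;-30 None;-24 None;-18 None;-12 None;-6 None;0 None;6 None;12 None;18 0.9;24 1.0;30 1.0;36 0.9;42 0.5;48 0.0;54 0.0;60 0.0;66 0.0;72 0.0;78 0.0;84 0.0;90 0.0;96 0.0;102 0.0;108 0.1;114 0.3;120 0.2;126 0.2;132 0.1;138 0.0;144 0.0;150 0.0;156 0.0;162 0.0;168 0.0;174 0.0;pos [0.4414 0.0619 0.0229] closing 64.9 tilt [ 0.  0. -1.] t 38.1333 j [-34.  27.  22. 130. -23.  26.  71.] F [-0.2  0.2 -0.1] w 0.087 0.0
dp cm [ 0.04 -0.08  0.09]
```

Lugs are at 31° mod 90, closing axis at 65°, as wanted. Now grip and flip on the yellow cap's edge again.

>>> drive_tool:
  dp:
    - [0,0,0]
    - [0,0,0]
    - [0,0,0]
    - [0,0,0]
    - [0,0,0]
    - [0,0,-4]
    - [0,0,-8]
    - [0,0,-12]
  spin: [0,0,0,0,0,0,0,0]
  claw: [7,5,5,5,5,5,5,5]

```text
clock: 38.8
eef_pos: [0.4404, 0.0606, 0.1433]
eef_rot: [[-0.911, 0.413, -0.003], [0.413, 0.911, -0.002], [0.002, -0.003, -1.0]]
contact_force: [0.6, 0.8, -0.2]
grip_width: 0.0619
grip_force: 30.0
```

>>> drive_tool:
  dp:
    - [-1,-0.4,-3]
    - [-3.5,-1.4,-5.3]
    - [-6.5,-2.6,-5.3]
    - [-9.5,-3.8,-5.3]
    - [-12,-4.8,-5.3]
    - [-14,-5.6,-5.3]
    - [-15.1,-6,-5.3]
    - [-15.1,-6,-5.3]
  spin: [-5,-10,-15,-21,-27,-32,-36,-36]
  claw: [5,5,5,5,5,5,5,5]

```text
clock: 39.47
eef_pos: [0.5552, -0.0583, 0.1955]
eef_rot: [[-0.98, -0.201, 0.001], [-0.201, 0.98, -0.002], [-0.0, -0.002, -1.0]]
contact_force: [-0.2, 0.2, -0.1]
grip_width: 0.0614
grip_force: 30.0
```

```bash
python3 - <<'E'
from h import *
rel([.5534,-.0555,.196])
E
```

```text
pos [ 0.5552 -0.0583  0.1955] closing 101.6 tilt [ 0.001 -0.002 -1.   ] t 39.4667 j [-24.  20.  29. 109. -12.  54. 113.] F [-0.2  0.2 -0.1] w 0.0614 29.998687589541078
dp cm [ 0.12  0.31 -0.05]
```

>>> drive_tool:
  dp:
    - [0,0,0.6]
    - [0.4,0,1.1]
    - [0.7,0,1.6]
    - [0.95,0,2.4]
    - [0.95,0,3.0]
    - [0.85,0,3.9]
    - [0.5,0,4.7]
    - [-0.1,0,5.4]
  spin: [-0.8,-0.8,-0.8,-0.8,-0.8,-0.8,-0.8,-0.8]
  claw: [5,5,5,5,5,5,5,5]

```text
clock: 40.13
eef_pos: [0.5523, -0.0541, 0.1407]
eef_rot: [[-0.977, -0.214, -0.004], [-0.214, 0.977, 0.001], [0.004, 0.002, -1.0]]
contact_force: [-5.5, 1.0, 3.1]
grip_width: 0.0616
grip_force: 30.0
```

>>> drive_tool:
  dp:
    - [-0.4,0,0.3]
    - [-0.8,0,0.4]
    - [-0.8,0,-0.1]
    - [-0.8,0,-0.6]
    - [-1.4,0,-0.6]
    - [-2.0,0,-0.6]
    - [-2.6,0,-0.6]
    - [-3.2,0,-0.6]
  spin: [0,0,0,0,0,0,0,0]
  claw: [5,5,5,5,5,5,5,5]

```text
clock: 40.8
eef_pos: [0.5736, -0.0489, 0.1423]
eef_rot: [[-0.977, -0.213, -0.026], [-0.213, 0.977, -0.0], [0.026, 0.006, -1.0]]
contact_force: [-32.2, -5.4, 2.6]
grip_width: 0.0614
grip_force: 29.9
```

```bash
python3 - <<'E'
from h import *
rel(None);side()
E
```

```text
pos [ 0.5736 -0.0489  0.1423] closing 102.3 tilt [-0.026 -0.    -1.   ] t 40.8 j [-22.  26.  27. 108. -15.  51. 115.] F [-32.2  -5.4   2.6] w 0.0614 29.897015631431714
 -44 .....................
 -40 ............#+.......
 -36 ...........+####.....
 -32 ...........#######...
 -28 ..........+#########.
 -24 ..........##########.
 -20 ..........##########.
 -16 ..........++#######+.
 -12 .........+++++#####..
  -8 .............+++##...
  -4 .............+++++...
   0 .............+.......
   4 .....................
   8 .....................
  12 .....................
  16 .....................
  20 ...+.................
  24 ...+.................
  28 .....................
  32 .....................
  36 .....................
```

>>> drive_tool:
  dp:
    - [2,0,-1]
    - [5,0,-2.6]
    - [7.5,1,-2.6]
    - [7.5,4,-2.6]
    - [7,7,-2.6]
    - [6,9.5,-2.6]
    - [4.5,11.5,-2.6]
    - [3.1,12.2,-2.6]
  spin: [0,0,5,12,19,26,33,40]
  claw: [5,5,5,5,5,5,5,5]

```text
clock: 41.52
eef_pos: [0.5284, 0.0693, 0.1732]
eef_rot: [[-0.886, 0.465, -0.001], [0.465, 0.886, 0.002], [0.002, 0.002, -1.0]]
contact_force: [0.6, -0.6, -0.5]
grip_width: 0.0618
grip_force: 30.0
```

>>> drive_tool:
  dp:
    - [0,0,0]
    - [0,0,0]
    - [0,0,0]
    - [0,0,0]
    - [0,0,0]
    - [0,0,0]
    - [0,0,0]
    - [0,0,0]
  spin: [7,14,21,28,35,42,49,56]
  claw: [5,5,5,5,5,5,5,5]

```text
clock: 42.18
eef_pos: [0.5288, 0.0653, 0.1732]
eef_rot: [[-0.106, 0.994, -0.001], [0.994, 0.106, 0.001], [0.001, -0.001, -1.0]]
contact_force: [-0.3, 0.7, -1.0]
grip_width: 0.0617
grip_force: 30.0
```

>>> drive_tool:
  dp:
    - [0,0,0]
    - [0,0,0]
    - [0,0,0]
    - [0,0,0]
    - [0,0,0]
    - [0,0,0]
    - [0,0,0]
    - [0,0,0]
  spin: [7,14,21,28,35,42,49,56]
  claw: [5,5,5,5,5,5,5,5]

```text
clock: 42.85
eef_pos: [0.5288, 0.0653, 0.1731]
eef_rot: [[0.765, 0.644, -0.001], [0.644, -0.765, 0.001], [-0.0, -0.001, -1.0]]
contact_force: [-0.9, -0.1, -1.2]
grip_width: 0.0617
grip_force: 30.0
```

```bash
python3 - <<'E'
from h import *
rel(None);relM();side()
E
```

```text
pos [0.5288 0.0653 0.1731] closing -49.9 tilt [-0.001  0.001 -1.   ] t 42.85 j [-61.  31.  64. 115. -34.  56. -29.] F [-0.9 -0.1 -1.2] w 0.0617 29.965735380537808
rel M: b -63.4 w -0.8 z 12.1
 -44 .....................
 -40 ............#+.......
 -36 ...........+####.....
 -32 ...........#######...
 -28 ...........#########.
 -24 ..........##########.
 -20 ..........##########.
 -16 ..........++#######+.
 -12 .........+++#+#####..
  -8 .............#++##...
  -4 .............+++.+...
   0 .............+.......
   4 .....................
   8 .....................
  12 .....................
  16 .....................
  20 .....................
  24 .....................
  28 .....................
  32 .....................
  36 .....................
```

>>> drive_tool:
  dp:
    - [0,0,0]
    - [0,0,0]
    - [0,0,0]
    - [0,0,0]
    - [0.5,0.2,0]
    - [1.1,0.5,0.1]
    - [1.7,0.8,0.2]
    - [2.1,1.1,0.25]
  spin: [7,14,21,28,29.3,29.3,29.3,29.3]
  claw: [5,5,5,5,5,5,5,5]

```text
clock: 43.57
eef_pos: [0.5538, 0.0702, 0.1709]
eef_rot: [[0.981, 0.196, 0.0], [0.196, -0.981, 0.0], [0.0, -0.0, -1.0]]
contact_force: [0.3, -0.1, 0.6]
grip_width: 0.0613
grip_force: 30.0
```

>>> drive_tool:
  dp:
    - [0.3,0,0]
    - [0.6,0,0]
    - [0.9,0,0]
    - [1.2,0,0]
    - [1.5,0,0]
    - [1.8,0,0.1]
    - [2.1,0,0.15]
    - [2.4,0,0.2]
  spin: [0,0,0,0,0,0,0,0]
  claw: [5,5,5,5,5,5,5,5]

```text
clock: 44.23
eef_pos: [0.5737, 0.0738, 0.1681]
eef_rot: [[0.981, 0.192, -0.007], [0.192, -0.981, 0.001], [-0.006, -0.002, -1.0]]
contact_force: [-8.0, -0.0, 1.0]
grip_width: 0.0617
grip_force: 30.0
```

```bash
python3 - <<'E'
from h import *
rel(None);relM();side()
E
```

```text
pos [0.5737 0.0738 0.1681] closing -78.9 tilt [-0.007  0.001 -1.   ] t 44.2333 j [-59.  40.  68. 109. -43.  62. -53.] F [-8. -0.  1.] w 0.0617 30.00871364492923
rel M: b -17.7 w -0.9 z 7.1
 -44 .....................
 -40 .....................
 -36 .............###.....
 -32 ............#####....
 -28 ...........#######...
 -24 ..........#########..
 -20 .........###########.
 -16 ........#############
 -12 .......##..+#########
  -8 ......##....+#######.
  -4 .....##......++####..
   0 ....##.......+++++...
   4 ....#........+.......
   8 .....................
  12 .....................
  16 .....................
  20 .....................
  24 .....................
  28 .....................
  32 .....................
  36 .....................
```

>>> drive_tool:
  dp:
    - [0.2,0,0]
    - [0.4,0,0]
    - [0.6,0,0.1]
    - [0.8,0,0.2]
    - [1.0,0,0.3]
    - [1.2,0,0.4]
    - [1.4,0,0.4]
    - [1.6,0,0.4]
  spin: [0,0,0,0,0,0,0,0]
  claw: [5,5,5,5,5,5,5,5]

```text
clock: 44.95
eef_pos: [0.587, 0.0767, 0.1632]
eef_rot: [[0.981, 0.192, -0.012], [0.192, -0.981, 0.001], [-0.012, -0.003, -1.0]]
contact_force: [-17.2, -1.2, 3.9]
grip_width: 0.0615
grip_force: 30.0
```

```bash
python3 - <<'E'
from h import *
rel(None);relM();side()
E
```

```text
pos [0.587  0.0767 0.1632] closing -78.9 tilt [-0.012  0.001 -1.   ] t 44.95 j [-58.  41.  67. 107. -43.  63. -53.] F [-17.2  -1.2   3.9] w 0.0615 30.000135959708132
rel M: b -4.2 w -0.6 z 2.2
 -44 .....................
 -40 .....................
 -36 .....................
 -32 ...............##....
 -28 .............#####...
 -24 ..........+#######...
 -20 ........###########..
 -16 ......####+########..
 -12 ......##....########.
  -8 ............+#######.
  -4 .............+######.
   0 .............+######.
   4 .............+++++...
   8 .....................
  12 .....................
  16 ..................+..
  20 .....................
  24 .....................
  28 .....................
  32 ....................+
  36 .....................
```

The cap is square on the tub with its rim about 10 mm down, so the lugs are in the gaps this time. I'll ease off the side load and release it while it is aligned.

>>> drive_tool:
  dp:
    - [-0.2,0,0]
    - [-0.4,0,0]
    - [-0.5,0,-0.1]
    - [-0.6,0,-0.2]
    - [-0.6,0,-0.2]
    - [-0.6,0,-0.2]
    - [-0.6,0,-0.2]
    - [-0.6,0,-0.2]
  spin: [0,0,0,0,0,0,0,0]
  claw: [5,5,5,5,5,5,5,5]

```text
clock: 45.67
eef_pos: [0.585, 0.0762, 0.1666]
eef_rot: [[0.981, 0.193, -0.003], [0.193, -0.981, 0.001], [-0.003, -0.002, -1.0]]
contact_force: [-5.4, 1.7, -0.1]
grip_width: 0.0617
grip_force: 30.0
```

```bash
cat >> h.py <<'E'
def face():
    "top face from wrist, robust plane from blue+white points near the axis"
    c=cap("wrist");p,u,v=pts(c);g=p-M+.0025*np.array([.909,-.036,.413]);h=g@A;r=np.linalg.norm(g-np.outer(h,A),axis=1)
    q=g[(r<.027)&(h>.005)&(h<.045)]; best=None; rng=np.random.default_rng(0)
    for _ in range(300):
        a,b,d=q[rng.choice(len(q),3)];n=np.cross(b-a,d-a)
        if np.linalg.norm(n)<1e-6: continue
        n/=np.linalg.norm(n);n*=np.sign(n[2])
        if n@A<.9: continue
        k=abs((q-a)@n)<.001
        if best is None or k.sum()>best.sum(): best=k
    cc=q[best].mean(0);n=np.linalg.svd(q[best]-cc,full_matrices=False)[2][2];n*=np.sign(n[2])
    print("face n",best.sum(),"of",len(q),"off",np.degrees(np.arccos(n@A)).round(1),"rim mm",((cc@n)/(A@n)*1000-34).round(1))
E
python3 - <<'E'
from h import *
rel(None);relM();print((np.array(ctrl.get_state()["contact_force"])@A).round(1));face();side()
E
```

```text
pos [0.585  0.0762 0.1666] closing -78.9 tilt [-0.003  0.001 -1.   ] t 45.6667 j [-58.  41.  67. 107. -43.  62. -53.] F [-5.4  1.7 -0.1] w 0.0617 29.999991019139998
rel M: b -6.2 w -0.6 z 5.6
2.0
face n 7727 of 7906 off 0.8 rim mm -8.6
 -44 .....................
 -40 .....................
 -36 .....................
 -32 ..............+##....
 -28 ............+#####...
 -24 ..........+#######...
 -20 ........+##########..
 -16 ......####+########..
 -12 ......##....########.
  -8 ............+#######.
  -4 .............+######.
   0 .............++#####.
   4 .............+++++...
   8 .....................
  12 .....................
  16 ..................+..
  20 .....................
  24 .....................
  28 .....................
  32 .....................
  36 .....................
```

>>> drive_tool:
  dp:
    - [-0.1,0,-0.1]
    - [-0.15,0,-0.2]
    - [-0.2,0,-0.25]
    - [-0.2,0,-0.25]
    - [-0.2,0,-0.25]
    - [-0.2,0,-0.25]
    - [-0.2,0,-0.25]
    - [-0.2,0,-0.25]
  spin: [0,0,0,0,0,0,0,0]
  claw: [5,5,5,5,5,5,5,5]

```text
clock: 46.43
eef_pos: [0.5838, 0.0758, 0.1692]
eef_rot: [[0.981, 0.193, -0.001], [0.193, -0.981, 0.0], [-0.001, -0.001, -1.0]]
contact_force: [-5.2, 1.3, -3.8]
grip_width: 0.0616
grip_force: 30.0
```

```bash
python3 - <<'E'
from h import *
rel(None);relM();print((np.array(ctrl.get_state()["contact_force"])@A).round(1));face()
E
```

```text
pos [0.5838 0.0758 0.1692] closing -78.9 tilt [-0.001  0.    -1.   ] t 46.4333 j [-59.  41.  67. 107. -43.  62. -53.] F [-5.2  1.3 -3.8] w 0.0616 29.999220512690954
rel M: b -7.4 w -0.8 z 8.2
-1.4
face n 7714 of 7906 off 1.0 rim mm -5.8
```

>>> drive_tool:
  dp:
    - [0,0,0]
    - [0,0,0]
    - [0,0,0]
    - [0,0,0]
    - [-0.1,-0.1,-0.5]
    - [-0.3,-0.1,-1]
    - [-0.3,-0.1,-1]
    - [-0.3,-0.1,-1]
  spin: [0,0,0,0,-5,-10,-15,-16]
  claw: [6.4,6.8,7.2,7.4,7.4,7.4,7.4,7.4]

```text
clock: 47.15
eef_pos: [0.582, 0.0755, 0.1805]
eef_rot: [[0.889, 0.458, 0.002], [0.458, -0.889, 0.0], [0.002, 0.001, -1.0]]
contact_force: [-0.3, 0.7, 0.3]
grip_width: 0.0739
grip_force: 0.0
```

```bash
python3 - <<'E'
from h import *
rel(None);relM();face()
E
```

```text
pos [0.582  0.0755 0.1805] closing -62.7 tilt [ 0.002  0.    -1.   ] t 47.15 j [-58.  37.  65. 107. -39.  61. -40.] F [-0.3  0.7  0.3] w 0.0739 0.0
rel M: b -9.3 w -0.7 z 19.5
face n 8716 of 9025 off 0.4 rim mm -6.7
```

Stayed on, square, at the free depth. Now a fingertip grip 16° back, then press down along the tub axis.

>>> drive_tool:
  dp:
    - [0,0,0]
    - [0,0,0]
    - [0,0,0]
    - [0,0,0]
    - [0,0,0]
    - [0.12,0.04,0.27]
    - [0.24,0.07,0.54]
    - [0.36,0.1,0.8]
  spin: [0,0,0,0,0,0,0,0]
  claw: [6,5,5,5,5,5,5,5]

```text
clock: 47.87
eef_pos: [0.5849, 0.0765, 0.1717]
eef_rot: [[0.89, 0.455, -0.0], [0.455, -0.89, 0.0], [-0.0, -0.0, -1.0]]
contact_force: [-3.7, -0.3, 8.1]
grip_width: 0.0621
grip_force: 29.9
```

>>> drive_tool:
  dp:
    - [0.04,0.02,0.1]
    - [0.09,0.03,0.2]
    - [0.09,0.03,0.2]
    - [0.09,0.03,0.2]
    - [0.09,0.03,0.2]
    - [0.09,0.03,0.2]
    - [0.09,0.03,0.2]
    - [0.09,0.03,0.2]
  spin: [0,0,0,0,0,0,0,0]
  claw: [5,5,5,5,5,5,5,5]

```text
clock: 48.53
eef_pos: [0.5856, 0.0766, 0.1703]
eef_rot: [[0.89, 0.455, -0.001], [0.455, -0.89, 0.001], [-0.0, -0.001, -1.0]]
contact_force: [-5.2, -0.0, 11.3]
grip_width: 0.0621
grip_force: 30.1
```

```bash
python3 - <<'E'
from h import *
rel(None);relM();print((np.array(ctrl.get_state()["contact_force"])@A).round(1));face()
E
```

```text
pos [0.5856 0.0766 0.1703] closing -62.9 tilt [-0.001  0.001 -1.   ] t 48.5333 j [-57.  38.  64. 107. -40.  61. -40.] F [-5.2 -0.  11.3] w 0.0621 30.06126757885795
rel M: b -5.6 w -0.4 z 9.3
12.4
face n 8780 of 9151 off 0.5 rim mm -16.7
```

Pressed to the solid stop (16 mm) and square. Now turn clockwise.

>>> drive_tool:
  dp:
    - [0,0,0]
    - [0,0,0]
    - [0,0,0]
    - [0,0,0]
    - [0,0,0]
    - [0,0,0]
    - [0,0,0]
    - [0,0,0]
  spin: [3,6,9,12,15,18,21,24]
  claw: [5,5,5,5,5,5,5,5]

```text
clock: 49.25
eef_pos: [0.5849, 0.0775, 0.1705]
eef_rot: [[0.999, 0.053, -0.003], [0.053, -0.999, 0.003], [-0.003, -0.003, -1.0]]
contact_force: [-10.3, 1.6, 16.7]
grip_width: 0.0615
grip_force: 30.0
```

```bash
python3 - <<'E'
from h import *
rel(None);relM();s=ctrl.get_state();print((np.array(s["contact_force"])@A).round(1),s["wrist_torque"].round(2));face()
E
```

```text
pos [0.5849 0.0775 0.1705] closing -87.0 tilt [-0.003  0.003 -1.   ] t 49.25 j [-59.  42.  69. 107. -45.  64. -59.] F [-10.3   1.6  16.7] w 0.0615 29.975087329341207
rel M: b -6.1 w 0.6 z 9.5
19.3 [0.81 2.42 0.74]
face n 8923 of 9208 off 7.1 rim mm -15.0
```

>>> drive_tool:
  dp:
    - [-0.06,0,-0.14]
    - [-0.12,0.02,-0.27]
    - [-0.18,0.02,-0.4]
    - [-0.25,0.03,-0.54]
    - [-0.25,0.03,-0.54]
    - [-0.25,0.03,-0.54]
    - [-0.25,0.03,-0.54]
    - [-0.25,0.03,-0.54]
  spin: [0,0,0,0,0,0,0,0]
  claw: [5,5,5,5,5,5,5,5]

```text
clock: 49.97
eef_pos: [0.5843, 0.0771, 0.1751]
eef_rot: [[0.998, 0.055, 0.002], [0.055, -0.998, 0.0], [0.002, -0.0, -1.0]]
contact_force: [4.7, 3.6, -2.5]
grip_width: 0.0612
grip_force: 29.9
```

```bash
python3 - <<'E'
from h import *
rel(None);relM();s=ctrl.get_state();print((np.array(s["contact_force"])@A).round(1),s["wrist_torque"].round(2));face()
E
```

```text
pos [0.5843 0.0771 0.1751] closing -86.8 tilt [ 0.002  0.    -1.   ] t 49.9667 j [-60.  42.  70. 107. -44.  64. -60.] F [ 4.7  3.6 -2.5] w 0.0612 29.920504098126372
rel M: b -6.8 w 0.4 z 14.1
-4.5 [ 0.46 -0.71  0.1 ]
face n 9064 of 9440 off 7.4 rim mm -11.2
```

The cap is held down (pull of 4.5 N), but it tilts 7° with the hand. Pressing harder against the solid stop should level it, then I turn on.

>>> drive_tool:
  dp:
    - [0.12,0,0.27]
    - [0.25,-0.03,0.54]
    - [0.36,-0.04,0.8]
    - [0.46,-0.05,1.0]
    - [0.5,-0.06,1.1]
    - [0.5,-0.06,1.1]
    - [0.5,-0.06,1.1]
    - [0.5,-0.06,1.1]
  spin: [0,0,0,0,0,3,6,9]
  claw: [5,5,5,5,5,5,5,5]

```text
clock: 50.68
eef_pos: [0.5868, 0.076, 0.1672]
eef_rot: [[0.994, -0.106, -0.003], [-0.106, -0.994, 0.003], [-0.003, -0.002, -1.0]]
contact_force: [-12.0, 2.0, 24.9]
grip_width: 0.0617
grip_force: 30.3
```

```bash
python3 - <<'E'
from h import *
rel(None);relM();s=ctrl.get_state();print((np.array(s["contact_force"])@A).round(1),s["wrist_torque"].round(2));face()
E
```

```text
pos [0.5868 0.076  0.1672] closing -96.1 tilt [-0.003  0.003 -1.   ] t 50.6833 j [-59.  44.  71. 107. -47.  65. -67.] F [-12.    2.   24.9] w 0.0617 30.332248703601863
rel M: b -4.5 w -1.2 z 6.2
27.4 [0.79 2.93 0.32]
face n 8665 of 8911 off 4.4 rim mm -16.1
```

>>> drive_tool:
  dp:
    - [0,0,0]
    - [0,0,0]
    - [0,0,0]
    - [-0.1,0.03,-0.2]
    - [-0.2,0.06,-0.4]
    - [-0.28,0.09,-0.6]
    - [-0.34,0.1,-0.76]
    - [-0.34,0.1,-0.76]
  spin: [3,6,7,7,7,7,7,7]
  claw: [5,5,5,5,5,5,5,5]

```text
clock: 51.4
eef_pos: [0.585, 0.0759, 0.1712]
eef_rot: [[0.975, -0.223, 0.0], [-0.223, -0.975, -0.002], [0.001, 0.002, -1.0]]
contact_force: [2.7, 0.2, -2.6]
grip_width: 0.0619
grip_force: 29.3
```

```bash
python3 - <<'E'
from h import *
rel(None);relM();s=ctrl.get_state();print((np.array(s["contact_force"])@A).round(1),s["wrist_torque"].round(2));face()
E
```

```text
pos [0.585  0.0759 0.1712] closing -102.9 tilt [ 0.    -0.002 -1.   ] t 51.4 j [-60.  45.  73. 107. -48.  66. -73.] F [ 2.7  0.2 -2.6] w 0.0619 29.34862477626666
rel M: b -6.3 w -1.0 z 10.2
-3.5 [-0.84 -0.15  0.13]
face n 8849 of 9171 off 6.8 rim mm -11.5
```

```bash
cat >> h.py <<'E'
Mt=M-.0025*np.array([.909,-.036,.413])
def full():
    rel(None);s=ctrl.get_state();print("Fax",(np.array(s["contact_force"])@A).round(1),"tq",np.round(s["wrist_torque"],2))
    c=cap("wrist");p,u,v=pts(c);g=p-Mt;h=g@A;r=np.linalg.norm(g-np.outer(h,A),axis=1);w=(r<.027)&(h>.005)&(h<.045);q=g[w];rng=np.random.default_rng(0);best=None
    for _ in range(300):
        a,b,d=q[rng.choice(len(q),3)];n=np.cross(b-a,d-a);L=np.linalg.norm(n)
        if L<1e-6: continue
        n=n/L*np.sign(n[2])
        if n@A<.9: continue
        k=abs((q-a)@n)<.001
        if best is None or k.sum()>best[0].sum(): best=(k,)
    k=best[0];cc=q[k].mean(0);n=np.linalg.svd(q[k]-cc,full_matrices=False)[2][2];n*=np.sign(n[2]);d=(cc@n)/(A@n)
    e=np.cross(A,[1,0,0]);e/=np.linalg.norm(e);f=np.cross(e,A);t=n-A
    print("off",np.degrees(np.arccos(n@A)).round(1),"lean ang",np.degrees(np.arctan2(-(t@e),t@f)).round(0),"rim",(d*1000-34).round(1))
    white=hsv(c,(0,0,110),(179,70,255))[v,u];D=g-d*A;rr=np.hypot(D@e,D@f);kk=white&(rr>.0215)&(rr<.0285)&(abs(D@n)<.002)
    a=np.degrees(np.arctan2(-(D@e),D@f))[kk];H=np.histogram(a,bins=np.arange(-180,181,6))[0];print("marks",{int(-180+6*i):int(x) for i,x in enumerate(H) if x>25})
E
python3 - <<'E'
from h import *
full()
E
```

```text
pos [0.5851 0.0758 0.1713] closing -102.9 tilt [ 0.    -0.002 -1.   ] t 51.45 j [-60.  45.  73. 107. -48.  66. -73.] F [ 4.7 -1.4 -5.3] w 0.0617 29.4243219792088
Fax -6.6 tq [-0.85 -0.5   0.18]
off 6.8 lean ang -70.0 rim -11.4
marks {-30: 50, -24: 59, -18: 56, 90: 35, 96: 46, 102: 40, 108: 37}
```

One side is caught under its tooth while the high side is blocked in its gap by the tilt. I'll press, back off 12°, and ease up to the free depth, ready to regrip square just short of the teeth.

>>> drive_tool:
  dp:
    - [0.15,-0.06,0.35]
    - [0.27,-0.12,0.63]
    - [0.27,-0.12,0.63]
    - [0.27,-0.12,0.63]
    - [0.27,-0.12,0.63]
    - [0.1,-0.04,0.25]
    - [-0.08,0.04,-0.2]
    - [-0.2,0.09,-0.5]
  spin: [0,0,-5,-10,-14,-14,-14,-14]
  claw: [5,5,5,5,5,5,5,5]

```text
clock: 52.17
eef_pos: [0.5841, 0.076, 0.1759]
eef_rot: [[1.0, 0.019, 0.004], [0.019, -1.0, -0.001], [0.004, 0.002, -1.0]]
contact_force: [14.1, 0.1, -18.5]
grip_width: 0.0614
grip_force: 30.0
```

```bash
python3 - <<'E'
from h import *
full()
E
```

```text
pos [0.5841 0.076  0.1759] closing -88.9 tilt [ 0.004 -0.001 -1.   ] t 52.1667 j [-60.  42.  70. 107. -44.  64. -61.] F [ 14.1   0.1 -18.5] w 0.0614 29.975680772331543
Fax -22.6 tq [-0.45 -2.72  0.11]
off 7.7 lean ang -34.0 rim -10.0
marks {-150: 29, -144: 26, -42: 55, -36: 64, -30: 69, -24: 56, 72: 51, 78: 42, 84: 53, 90: 31}
```

>>> drive_tool:
  dp:
    - [0.15,-0.03,0.35]
    - [0.3,-0.05,0.7]
    - [0.45,-0.08,1.0]
    - [0.55,-0.09,1.2]
    - [0.55,-0.09,1.2]
    - [0.55,-0.09,1.2]
    - [0.55,-0.09,1.2]
    - [0.55,-0.09,1.2]
  spin: [0,0,0,0,4,8,12,16]
  claw: [5,5,5,5,5,5,5,5]

```text
clock: 52.88
eef_pos: [0.5864, 0.0765, 0.1669]
eef_rot: [[0.965, -0.262, -0.004], [-0.262, -0.965, 0.003], [-0.004, -0.002, -1.0]]
contact_force: [-7.9, -1.5, 15.1]
grip_width: 0.0624
grip_force: 30.4
```

```bash
python3 - <<'E'
from h import *
full()
E
```

```text
pos [0.5864 0.0765 0.1669] closing -105.2 tilt [-0.004  0.003 -1.   ] t 52.8833 j [-60.  46.  73. 107. -49.  66. -74.] F [-7.9 -1.5 15.1] w 0.0624 30.41224409161911
Fax 17.1 tq [0.58 2.01 0.55]
off 6.3 lean ang -76.0 rim -15.6
marks {-30: 59, -24: 48, -18: 48, 90: 30, 96: 38, 102: 41, 108: 43}
```

>>> drive_tool:
  dp:
    - [-0.06,0.03,-0.15]
    - [-0.13,0.06,-0.32]
    - [-0.15,0.07,-0.36]
    - [-0.15,0.07,-0.36]
    - [-0.15,0.07,-0.36]
    - [-0.15,0.07,-0.36]
    - [-0.15,0.07,-0.36]
    - [-0.15,0.07,-0.36]
  spin: [0,0,0,0,0,0,0,0]
  claw: [5,5,5,6.3,6.4,6.6,6.9,7.2]

```text
clock: 53.6
eef_pos: [0.5864, 0.0774, 0.1681]
eef_rot: [[0.966, -0.257, -0.001], [-0.257, -0.966, 0.001], [-0.001, -0.001, -1.0]]
contact_force: [0.6, 0.1, 0.4]
grip_width: 0.0715
grip_force: 0.0
```

```bash
python3 - <<'E'
from h import *
full()
E
```

```text
pos [0.5864 0.0774 0.1681] closing -104.9 tilt [-0.001  0.001 -1.   ] t 53.6 j [-60.  46.  73. 107. -48.  66. -74.] F [0.6 0.1 0.4] w 0.0715 0.0
Fax 0.1 tq [ 0.01  0.16 -0.01]
off 0.4 lean ang 5.0 rim -14.1
marks {-24: 26, -18: 29, -12: 30, 96: 56, 102: 56, 108: 49}
```

Locked under the teeth: square, rim 13.4 mm down, held by the catches alone. I'll regrip and turn further into the notches.

>>> drive_tool:
  dp:
    - [-0.3,0.1,-0.4]
    - [-0.3,0.1,-0.4]
    - [-0.3,0.1,-0.4]
    - [-0.3,0.1,-0.4]
    - [-0.3,0.1,-0.4]
    - [-0.3,0.1,-0.4]
    - [-0.3,0.1,-0.4]
    - [-0.3,0.1,-0.4]
  spin: [-7,-14,-21,-28,-35,-39,-39,-39]
  claw: [7.4,7.4,7.4,7.4,7.4,7,6,5]

```text
clock: 54.32
eef_pos: [0.5838, 0.0765, 0.1725]
eef_rot: [[0.914, 0.406, 0.001], [0.406, -0.914, 0.0], [0.001, 0.0, -1.0]]
contact_force: [-0.2, -0.1, -0.2]
grip_width: 0.0623
grip_force: 29.8
```

>>> drive_tool:
  dp:
    - [0,0,0]
    - [0,0,0]
    - [0.06,0.02,0.14]
    - [0.12,0.03,0.27]
    - [0.12,0.03,0.27]
    - [0.12,0.03,0.27]
    - [0.12,0.03,0.27]
    - [0.12,0.03,0.27]
  spin: [0,0,0,0,3,6,9,12]
  claw: [5,5,5,5,5,5,5,5]

```text
clock: 54.98
eef_pos: [0.5843, 0.0774, 0.1708]
eef_rot: [[0.978, 0.207, -0.001], [0.207, -0.978, 0.002], [-0.001, -0.002, -1.0]]
contact_force: [-7.0, 1.8, 17.8]
grip_width: 0.0619
grip_force: 30.0
```

```bash
python3 - <<'E'
from h import *
full()
E
```

```text
pos [0.5843 0.0774 0.1708] closing -78.1 tilt [-0.001  0.002 -1.   ] t 54.9833 j [-59.  41.  67. 107. -43.  62. -52.] F [-7.   1.8 17.8] w 0.0619 29.984719902276993
Fax 18.8 tq [0.79 1.86 0.37]
off 4.6 lean ang -103.0 rim -15.7
marks {-144: 39, -138: 46, -132: 49, -18: 27, -6: 26, 108: 44, 114: 41, 120: 39}
```

>>> drive_tool:
  dp:
    - [0,0,0]
    - [0,0,0]
    - [0,0,0]
    - [0,0,0]
    - [0,0,0]
    - [0,0,0]
    - [0,0,0]
    - [0,0,0]
  spin: [3,6,9,12,15,15,15,15]
  claw: [5,5,5,5,5,5,5,5]

```text
clock: 55.7
eef_pos: [0.5858, 0.078, 0.1705]
eef_rot: [[0.999, -0.049, 0.002], [-0.049, -0.999, 0.001], [0.002, -0.001, -1.0]]
contact_force: [-0.5, 1.7, 7.6]
grip_width: 0.0616
grip_force: 30.0
```

```bash
python3 - <<'E'
from h import *
full()
E
```

```text
pos [0.5858 0.078  0.1705] closing -92.8 tilt [ 0.002  0.001 -1.   ] t 55.7 j [-60.  43.  71. 107. -46.  64. -64.] F [-0.5  1.7  7.6] w 0.0616 30.02546202387748
Fax 7.0 tq [0.29 0.11 0.56]
off 5.0 lean ang -132.0 rim -13.5
marks {-138: 30, -132: 45, -126: 46, -120: 39, -18: 26, -12: 27, 114: 34, 120: 41, 126: 34, 132: 31}
```

>>> drive_tool:
  dp:
    - [-0.04,0.01,-0.09]
    - [-0.08,0.02,-0.18]
    - [-0.1,0.02,-0.23]
    - [-0.1,0.02,-0.23]
    - [-0.1,0.02,-0.23]
    - [-0.1,0.02,-0.23]
    - [-0.1,0.02,-0.23]
    - [-0.1,0.02,-0.23]
  spin: [0,0,0,0,0,0,0,0]
  claw: [5,5,5,5,5,5,5,5]

```text
clock: 56.42
eef_pos: [0.5855, 0.078, 0.171]
eef_rot: [[0.999, -0.049, 0.004], [-0.049, -0.999, -0.001], [0.004, 0.001, -1.0]]
contact_force: [9.7, 0.2, -9.6]
grip_width: 0.0617
grip_force: 30.0
```

```bash
python3 - <<'E'
from h import *
full()
E
```

```text
pos [0.5855 0.078  0.171 ] closing -92.8 tilt [ 0.004 -0.001 -1.   ] t 56.4167 j [-60.  43.  71. 107. -46.  64. -64.] F [ 9.7  0.2 -9.6] w 0.0617 29.953537628921367
Fax -12.7 tq [ 0.18 -2.12  0.71]
off 4.8 lean ang -131.0 rim -13.0
marks {-138: 34, -132: 45, -126: 48, -120: 34, -18: 29, -12: 27, 114: 34, 120: 37, 126: 38, 132: 26}
```

>>> drive_tool:
  dp:
    - [0.03,0,0.08]
    - [0.05,-0.01,0.12]
    - [0.05,-0.01,0.12]
    - [0.05,-0.01,0.12]
    - [0.05,-0.01,0.12]
    - [0.05,-0.01,0.12]
    - [0.05,-0.01,0.12]
    - [0.05,-0.01,0.12]
  spin: [0,0,0,0,0,0,0,0]
  claw: [5,5,6.3,6.5,6.8,7.2,7.4,7.4]

```text
clock: 57.13
eef_pos: [0.5836, 0.0767, 0.1703]
eef_rot: [[0.999, -0.051, -0.001], [-0.051, -0.999, 0.0], [-0.001, 0.0, -1.0]]
contact_force: [0.2, 0.4, 0.4]
grip_width: 0.074
grip_force: 0.0
```

```bash
python3 - <<'E'
from h import *
full()
E
```

```text
pos [0.5836 0.0767 0.1703] closing -92.9 tilt [-0.001  0.    -1.   ] t 57.1333 j [-60.  43.  71. 107. -46.  64. -64.] F [0.2 0.4 0.4] w 0.074 0.0
Fax 0.2 tq [-0.03  0.16  0.05]
off 0.4 lean ang 52.0 rim -11.7
marks {-138: 29, -132: 47, -126: 43, -120: 28, -12: 46, -6: 51, 0: 47, 108: 45, 114: 37, 120: 43}
```

Locked: square, rim 11 mm down, lugs up in the notches. I'll hold it briefly in the fingers at this height, then open and lift away.

>>> drive_tool:
  dp:
    - [0,0,0]
    - [0,0,0]
    - [0,0,0]
    - [0,0,0]
    - [0,0,0]
    - [0,0,0]
    - [0,0,0]
    - [0,0,0]
  spin: [0,0,0,0,0,0,0,0]
  claw: [6,5,5,5,5,5,5,5]

```text
clock: 57.85
eef_pos: [0.5839, 0.0769, 0.1705]
eef_rot: [[0.999, -0.05, -0.0], [-0.05, -0.999, 0.0], [-0.0, -0.0, -1.0]]
contact_force: [-0.2, 0.4, -0.7]
grip_width: 0.0627
grip_force: 29.6
```

>>> drive_tool:
  dp:
    - [0,0,0]
    - [0,0,0]
    - [0,0,0]
    - [0,0,0]
    - [0,0,-1.5]
    - [0,0,-4]
    - [0,0,-7]
    - [0,0,-7]
  spin: [0,0,0,0,0,0,0,0]
  claw: [6.4,6.9,7.5,8.2,8.5,8.5,8.5,8.5]

```text
clock: 58.52
eef_pos: [0.5868, 0.0755, 0.2466]
eef_rot: [[0.999, -0.051, 0.008], [-0.051, -0.999, 0.0], [0.008, -0.0, -1.0]]
contact_force: [1.3, -0.5, 0.3]
grip_width: 0.0849
grip_force: 0.0
```

```bash
python3 - <<'E'
from h import *
full()
E
```

```text
pos [0.5868 0.0755 0.2466] closing -92.9 tilt [ 0.008  0.    -1.   ] t 58.5167 j [-63.  39.  77. 103. -41.  71. -68.] F [ 1.3 -0.5  0.3] w 0.0849 0.0
Fax -0.2 tq [-0.03  0.09 -0.  ]
off 0.4 lean ang 76.0 rim -11.6
marks {}
```

Cap is square at the locked height and the robot is clear of it, so I hand in.

```bash
python3 -c "
from plant import ctrl
print(ctrl.finish_job())"
```

```text
the job is handed in; nothing more can be done
None
```

The cap is on the open tub and locked, square to within 0.4° with its rim about 11 mm below the tub's rim, and the job was handed in at about 58.5 s; the judge returned no verdict, the cap popped off twice before this, the fingers held it at locked height, and I did not re-measure the cup, sauce bottle or bowls afterwards.

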